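# Take the inspection set-up apart and put every piece away

## Task

The measurement is finished: take the stacked set-up apart from the top and put each piece away, set down and not dropped. Lay the steel shaft in the groove of its wooden cradle, put the V-block (groove up) and the holed steel block (flat, as it lies now) each into the open wooden case whose pocket fits it, and last lean the aluminium base plate, standing on a short edge, in the empty bay of the sloping wire rack, its foot behind the upturned rod ends. Leave the spray duster and the loupe where they stand.

Things in the scene. Friction and masses are not known exactly. Their poses are not given: they have to be found in the camera images.
- shaft: Bright steel stepped shaft lying on top of the stack in the V-block's groove: a length of 30 mm diameter, 56 mm long, with a thinner stub of 20 mm diameter, 18 mm long, at its +x end; about 0.34 kg. Origin on the axis at the middle of the thick length (the stub runs from +28 to +46 mm); x is the axis. Free to roll about x.
- v_block: Dark steel V-block, 50 mm long (x), 44 mm wide (y), 38 mm high, about 0.4 kg, with a 90 degree groove along x in its top, 28 mm wide and 14 mm deep. It stands on the holed block and carries the shaft, whose axis is 7 mm above the V-block's top. Origin at the centre of its underside, z up.
- block: Bright steel set-up block with rows of dark holes, 76 mm (x) by 51 mm (y) by 25 mm high, about 0.55 kg. It lies flat on the base plate and carries the V-block. Origin at the centre of its underside, z up.
- plate: Aluminium base plate, 130 mm (x) by 60 mm (y) by 12 mm thick, about 0.25 kg, with a small dark hole near each corner; it lies on the bench under the whole stack. Origin at the centre of its underside, z along its thickness (up at the start).
- cradle: Pale wooden cradle for the shaft, fixed: a foot 96 x 68 x 6 mm and a block 84 mm long (x), 56 mm wide (y), its top 30 mm above the bench, with a 90 degree groove along x, 24 mm wide and 12 mm deep. A shaft lying in it has its axis 39 mm above the bench. Which way the stub points does not matter. Origin at the centre of its underside, x along the groove.
- v_case: Smaller open wooden case, for the V-block, fixed: outside 84 mm (x) by 78 mm (y), 16 mm high, with a felt-lined pocket of 64 x 58 mm whose floor is 8 mm above the bench. Origin at the centre of its underside.
- block_case: Larger open wooden case, for the holed block, fixed: outside 110 mm (x) by 85 mm (y), 16 mm high, with a felt-lined pocket of 90 x 65 mm whose floor is 8 mm above the bench. Origin at the centre of its underside.
- rack: Fixed two-bay wire rack; grey base 120 x 185 x 6 mm. Each bay: two 6 mm rods 38 mm apart, rising to +x at 45 deg (top 112 mm), low ends turned up 21 mm, square to the slope, as foot stops. The +y bay, 105 mm off, holds a fixed plate. Origin: bench level, middle line of the empty bay. Seated there, a plate's underside centre is at x 1, y 0, z 75 mm, length rising to +x, top face towards -x and up.
- duster: Bystander: black spray duster can with a white band and nozzle, 52 mm diameter, 172 mm high, loose. Origin at the centre of its underside.
- loupe: Bystander: small black eyeglass loupe, 38 mm diameter, 28 mm high, loose. Origin at the centre of its underside.
Mind the look-alikes: they are no part of the job. Leave any purple look-alike of the shaft alone.

How it is judged:
By the outcome, as a careful person would: the job done as asked, in the order asked, and still so for the second after the job is handed in, with the robot touching nothing.
It also fails if it takes over 141 s, if anything falls off the work surface, if the arm or the gripper's body presses on something with over 40 N, if the wrist force passes 120 N, or if a joint passes its speed limit or range.

## Robot

A 7-joint arm with a two-finger parallel gripper is mounted at the origin on the work surface. World frame = base frame: x ahead of the robot, y to its left, z up, the work surface at z = 0. Lengths are in m, angles in rad, forces in N, time in s.
With the tool pointing down it reaches from about 0.35 to 0.9 m from the base axis. Payload 19.9 kg.
Tool frame: the origin (TCP) lies at the centre of the arm's flange, where the gripper is bolted on; the fingertips stand 173 mm ahead of it and the grasp point (between the pads) lies 155 mm ahead of it (env.grasp_offset is the distance from the TCP to the grasp point, in m); z points along the fingers, y is the direction in which the jaws open and shut (so a half turn about z gives the same grasp; the last joint's range is limited). The gripper opens to 85 mm and grips with 20 to 120 N. Pads are 22 mm wide; open, the fingers measure 114 mm over their backs; the gripper's body (76 mm by 85 mm) begins 54 mm behind the grasp point. The pads swing forward as they close: fully open they stand 13 mm farther back than shut.
Start: joints at [1.065, 0.417, -0.01, 1.614, 0.005, 1.111, -0.053], TCP at [0.28, -0.559, 0.405] pointing down, gripper open.
Joint ranges: [-2.81, 2.81], [-0.39, 2.02], [-1.27, 1.25], [0.06, 2.57], [-1.19, 4.33], [0.19, 2], [-2.82, 2.82]. Speed limits (rad/s): [1.89, 1.89, 2.39, 2.39, 3.01, 3.01, 3.01].

## Interface

Orientations are given as a unit quaternion [w, x, y, z].
In Python, from cell import env, cams gives the robot as it stands. The module is installed in compiled form; this text tells all that it offers.
- The arm moves only by the tool move_arm, never from a script. Its argument "commands" is a list of rows, each an object with "gripper": the finger opening in mm, from 0 to 85.4; "travel": the shift along the tool's x, y, z in units of 50 mm (1.0 is 50 mm), a list of three; "delta_rot": the turn, a rotation vector about the tool's x, y, z in units of 6 degrees (1.0 is 6 degrees), a list of three. A call has 1 to 10 rows; each row shifts and turns the commanded pose from where the row before left it, along the tool's axes as they then stand; what a row does not reach is not made up. A row lasts 1/8 s, in which the tool goes at most 62.5 mm and 10.7 degrees, less where a joint would pass 70% of its speed; a pose out of reach is approached as far as the arm can. A call is refused whole if a number of a shift passes 1 or a number of a turn 1, either way. A call with a gripper value outside its range is refused whole. The fingers move at their own pace and stop on an object; "force" is the grip in N (left out, the last holds). Time passes only in rows, so rows that do not move let the fingers close. It gives the time, the measured TCP pose, the force and the opening at its end, in the units of the state.
- env.sense(): the state, without advancing time (a new reading comes with each control period).
- cams.camera(name): name is "scene" or "side" or "wrist"; returns a dict with "color" (420x560x3 uint8, red, green, blue), "mtx" (3x3 intrinsics, pixels), "extrinsics" (4x4, takes a point from world to camera coordinates); the wrist camera has in their place "T_tool_cam" (4x4, takes a point from camera to tool coordinates, whose origin is the TCP and whose axes are the flange's). Camera axes: x right, y up, looking along -z (the intrinsics and any distortion apply to the point x, -y, -z); pixel columns grow to the right and rows downward; lengths in m; the calibration is good to about 2 mm. A picture is of the moment at which its call begins: read the wrist's pose just before it. There is no depth.
- env.close_job(): hands the job in, once; it reports no verdict.
The state is a dict: "clock": time; "joint_pos": joint angles; "qvel": joint speeds; "joint_efforts": joint torques, N m; "position": TCP position; "tcp_rot": TCP orientation; "ft_force": force on the tool from outside, world axes, zero at the start; "moment": the same for the moment, N m; "gripper_width": finger opening in m.
Only numpy, scipy, OpenCV 4.12 (cv2) and the standard library are available. Lean on these libraries where they do the work, as an engineer would, in place of code of your own. Each camera call takes 0.05 s, during which the arm holds its last target.

## Working session

There is one attempt and no reset: what is moved stays moved. The work goes in short steps, Python scripts to look and compute and a tool call to move; the robot and the scene stay as the last step left them, time stands still between calls to the robot, and variables do not carry over. Pictures are saved under pics/ and viewed, and the job is handed in when it is done.

Besides the shell and the picture viewer there is one more tool, called as name(argument=value, ...), one argument or row to a line, values as JSON. move_arm: Moves the arm, as the interface text tells. Its arguments: {"type":"object","properties":{"commands":{"type":"array"},"force":{"type":"number"}},"required":["commands"]}

```bash
mkdir -p pics; ls; python3 - <<'E'
from cell import env,cams
import cv2
s=env.sense(); print(s)
print(env.grasp_offset)
for n in ["scene","side","wrist"]:
    c=cams.camera(n); cv2.imwrite(f"pics/{n}0.png",c["color"][:,:,::-1])
    print(n,[ (k,v) for k,v in c.items() if k!="color"])
E
```

```text
pics
{'clock': 0.0, 'joint_pos': array([ 1.06548264,  0.41801575, -0.01030777,  1.61417936,  0.0046806 ,
        1.11068909, -0.05299352]), 'qvel': array([-0.00022972, -0.00072744, -0.00031758,  0.00017662,  0.00132054,
       -0.00187278, -0.00060277]), 'joint_efforts': array([ 4.11886258e-04, -8.64453793e+01,  6.79312404e-01, -4.34899235e+01,
        1.89993402e-02,  7.25840771e-03, -9.53335245e-06]), 'position': array([ 0.27955167, -0.55884848,  0.40403184]), 'tcp_rot': array([-6.07234882e-04,  9.73228508e-01,  2.29838789e-01, -1.81409065e-04]), 'ft_force': array([-0.47332326,  0.37039808,  0.13158978]), 'moment': array([-0.05481571,  0.00632615, -0.02764144]), 'gripper_width': 0.08530592522560304}
0.1547
scene [('mtx', array([[444.65783435,   0.        , 279.1566646 ],
       [  0.        , 444.65783435, 204.26455531],
       [  0.        ,   0.        ,   1.        ]])), ('extrinsics', array([[ 0.26919824,  0.96289789,  0.01897271, -0.08127724],
       [-0.59389008,  0.15046149,  0.79035177,  0.27082067],
       [ 0.75817338, -0.22402901,  0.61235947, -1.57475171],
       [ 0.  
[... 311 characters left out ...]
03662, -0.66181559,  0.67310917, -0.29638659],
       [-0.31223239,  0.59639174,  0.73947808, -0.7511932 ],
       [ 0.        ,  0.        ,  0.        ,  1.        ]]))]
wrist [('mtx', array([[310.70391042,   0.        , 284.12915945],
       [  0.        , 310.70391042, 211.07530515],
       [  0.        ,   0.        ,   1.        ]])), ('T_tool_cam', array([[-8.71931530e-04,  9.45042619e-01,  3.26946003e-01,
         8.46283611e-02],
       [ 9.99997855e-01,  2.09724541e-04,  2.06067982e-03,
         3.09590313e-04],
       [ 1.87886165e-03,  3.26947098e-01, -9.45040774e-01,
         3.02061236e-02],
       [ 0.00000000e+00,  0.00000000e+00,  0.00000000e+00,
         1.00000000e+00]]))]
```

View pics/scene0.png

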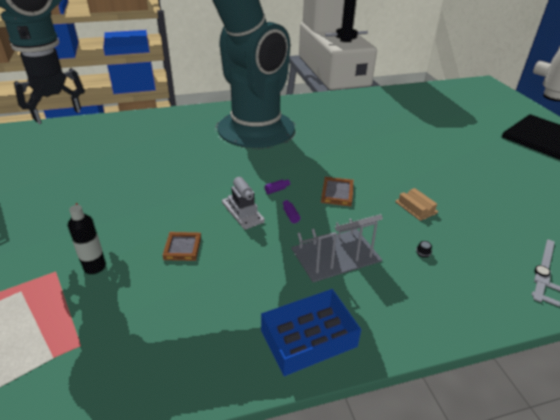

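View pics/side0.png

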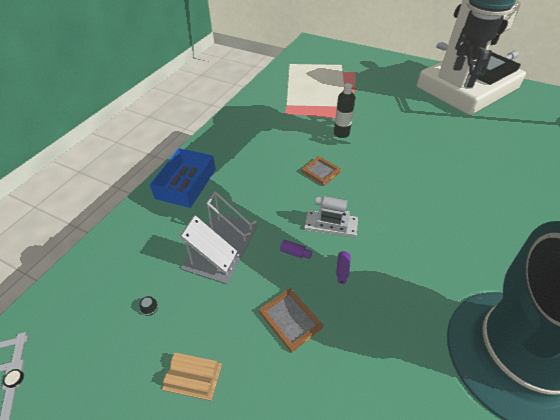

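View pics/wrist0.png

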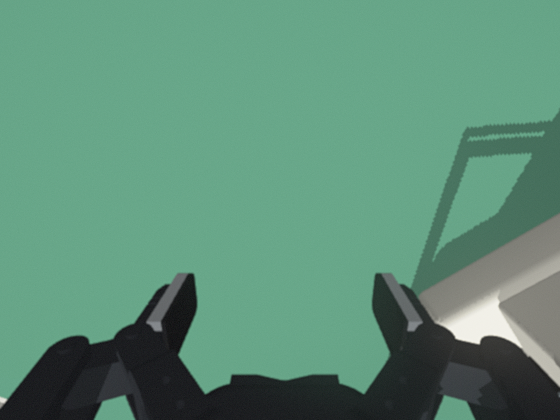

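The stack stands at scene (243,203) and side (332,212). Shaft candidates are the bright one on the stack at scene (242,187) and the two purple look-alikes at scene (277,187) and (291,211). I'm choosing the bright one on top of the stack and checking it in close crops.

```bash
cat > h.py <<'E'
import numpy as np, cv2
from scipy.spatial.transform import Rotation as R
from cell import env,cams
def rot(q): return R.from_quat([q[1],q[2],q[3],q[0]]).as_matrix()
def grab(n):
    s=env.sense(); c=cams.camera(n)
    K=c["mtx"]
    if n=="wrist":
        T=np.eye(4); T[:3,:3]=rot(s["tcp_rot"]); T[:3,3]=s["position"]
        E=np.linalg.inv(T@c["T_tool_cam"])
    else: E=c["extrinsics"]
    return c["color"][:,:,::-1].copy(),K,E
def proj(K,E,P):
    P=np.atleast_2d(P); c=P@E[:3,:3].T+E[:3,3]
    return np.c_[K[0,2]+K[0,0]*c[:,0]/-c[:,2], K[1,2]+K[1,1]*c[:,1]/c[:,2]]
def ray(K,E,uv,z):
    uv=np.atleast_2d(uv).astype(float)
    d=np.c_[(uv[:,0]-K[0,2])/K[0,0],-(uv[:,1]-K[1,2])/K[1,1],-np.ones(len(uv))]
    Rt=E[:3,:3].T; o=-Rt@E[:3,3]; d=d@E[:3,:3]
    t=(z-o[2])/d[:,2]; return o+t[:,None]*d
def save(n,img,box=None,f=1):
    if box: x0,y0,x1,y1=box; img=img[y0:y1,x0:x1]
    cv2.imwrite("pics/"+n,cv2.resize(img,None,fx=f,fy=f,interpolation=cv2.INTER_CUBIC))
E
python3 - <<'E'
from h import *
i,K,E=grab("scene"); 
save("sc_stack.png",i,(150,160,310,280),5); save("sc_right.png",i,(285,165,445,285),5)
i2,K2,E2=grab("side"); save("sd_stack.png",i2,(270,140,430,260),5); save("sd_left.png",i2,(130,180,350,345),3.6);save("sd_bot.png",i2,(120,280,340,420),3.6)
for n,uv,uv2 in [("plate",(243,210),(332,225)),("case1",(182,247),(322,170)),("case2",(338,191),(292,318)),("cradle",(416,204),(192,376)),("rackE",(338,255),(215,255)),("loupe",(425,249),(148,306)),("can",(90,268),(344,135)),("bluebox",(310,335),(183,185)),("p1",(277,187),(343,265)),("p2",(291,211),(296,249))]:
    print(n,ray(K,E,uv,0.01)[0].round(3),ray(K2,E2,uv2,.01)[0].round(3))
E
```

```text
plate [ 0.459 -0.144  0.01 ] [ 0.449 -0.135  0.01 ]
case1 [ 0.563 -0.316  0.01 ] [ 0.551 -0.314  0.01 ]
case2 [0.44  0.135 0.01 ] [0.43  0.136 0.01 ]
cradle [0.55  0.322 0.01 ] [0.549 0.326 0.01 ]
rackE [0.683 0.039 0.01 ] [0.663 0.075 0.01 ]
loupe [0.717 0.252 0.01 ] [0.719 0.251 0.01 ]
can [ 0.58  -0.525  0.01 ] [ 0.552 -0.497  0.01 ]
bluebox [ 0.88  -0.098  0.01 ] [ 0.875 -0.084  0.01 ]
p1 [ 0.379 -0.028  0.01 ] [ 0.382 -0.035  0.01 ]
p2 [ 0.494 -0.021  0.01 ] [ 0.498 -0.027  0.01 ]
```

View pics/sc_stack.png

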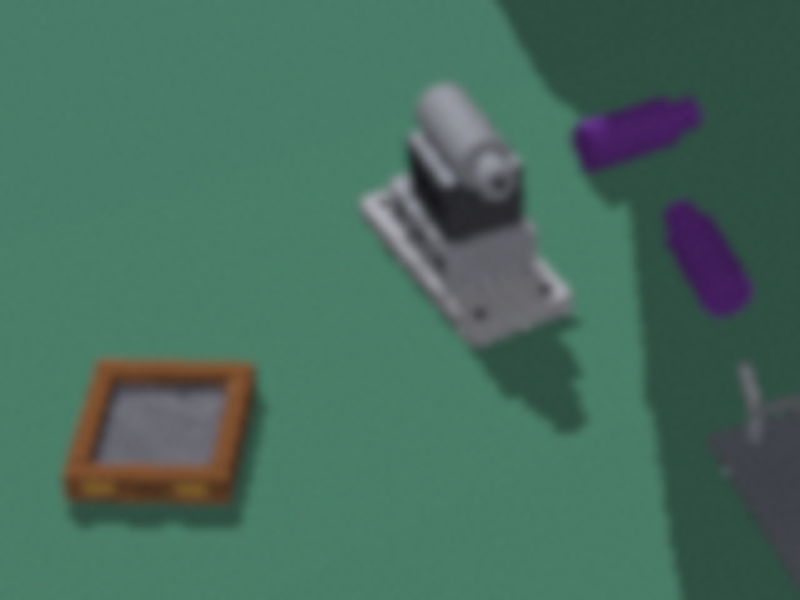

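View pics/sc_right.png

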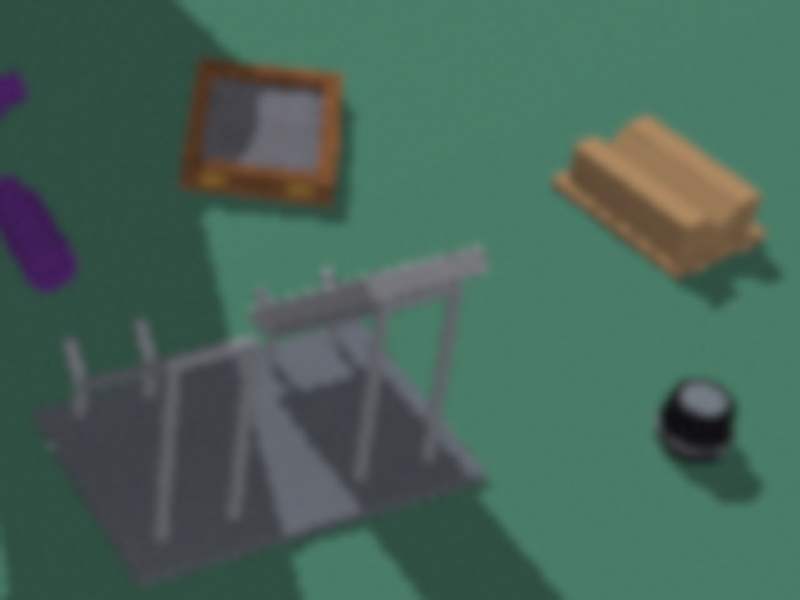

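View pics/sd_stack.png

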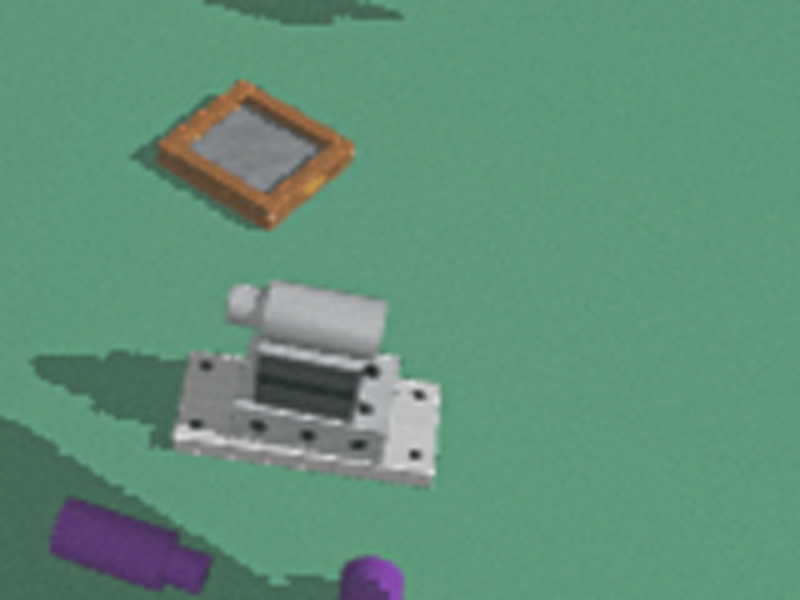

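View pics/sd_left.png

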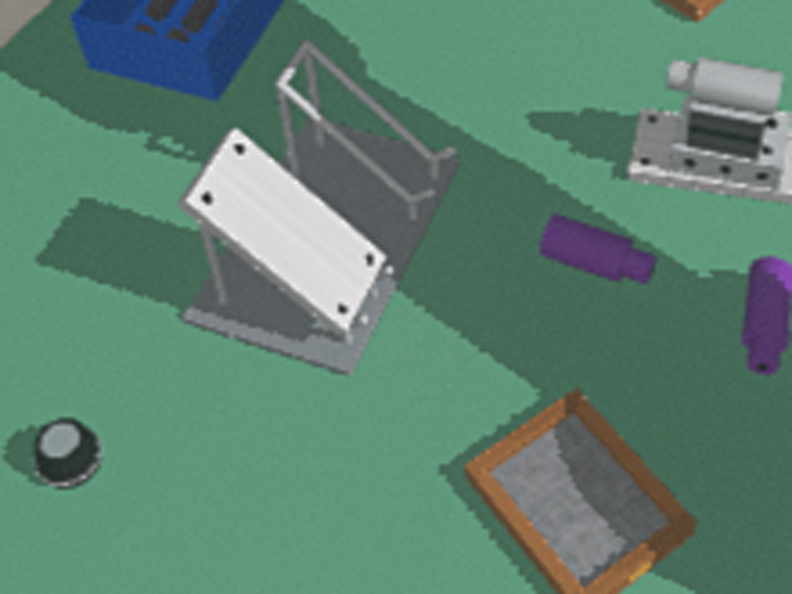

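View pics/sd_bot.png

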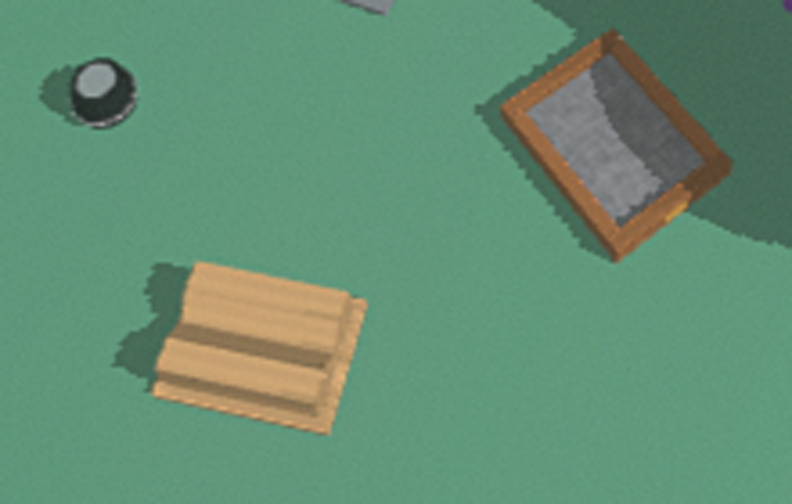

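The chosen shaft is the bright one in the V-block: sd_stack crop (320,318), stub to the left at (242,303). The purple pieces lie apart on the bench. The V-case is the one by the stack at side (322,170), the block case is at side (292,318), and the empty bay is the left one in the scene view. Next I'll fit rough poses from the corners.

```bash
cat > fit1.py <<'E'
from h import *
from scipy.optimize import least_squares
i,K,E=grab("scene"); i2,K2,E2=grab("side")
def up(p,o,f): return (np.array(p,float)+.5)/f-.5+np.array(o)
def rect(L,W,z): return np.array([[a*L/2,b*W/2,z] for a,b in [(1,1),(1,-1),(-1,-1),(-1,1)]])
def fit(name,obs,L,W,z,off=(0,0)):
    # obs: list of (K,E,pixels 4x2, any rotation order); try orders
    best=None
    M=rect(L,W,z)+np.array([off[0],off[1],0])
    for y0 in np.radians([0,90,180,270,45,135,225,315]):
        c0=np.mean([ray(k,e,p,z).mean(0)[:2] for k,e,p in obs],0)
        def f(q):
            r=[]
            Rz=R.from_euler('z',q[2]).as_matrix()
            for k,e,p in obs:
                a=proj(k,e,M@Rz.T+[q[0],q[1],0])
                d=np.linalg.norm(a[:,None]-p[None],axis=2)
                from scipy.optimize import linear_sum_assignment as lsa
                ii,jj=lsa(d); r.append((a[ii]-p[jj]).ravel())
            return np.concatenate(r)
        s=least_squares(f,[*c0,y0])
        if best is None or s.cost<best.cost-1e-6: best=s
    print(name,best.x[:2].round(4),"yaw",np.degrees(best.x[2]).round(1)%360,"rms",np.sqrt(2*best.cost/len(best.fun)).round(2))
    return best.x
if __name__=="__main__":
    SD=lambda p:up(p,(270,140),5); SB=lambda p:up(p,(120,280),3.6); SL=lambda p:up(p,(130,180),3.6); SC=lambda p:up(p,(150,160),5); SR=lambda p:up(p,(285,165),5)
    fit("plate",[(K2,E2,SD([(193,353),(440,383),(434,475),(175,437)]))],.13,.06,.012)
    fit("vcase",[(K2,E2,SD([(245,83),(353,148),(268,215),(160,150)])),(K,E,SC([(97,362),(253,366),(233,480),(67,475)]))],.084,.078,.016)
    fit("bcase",[(K2,E2,SB([(612,35),(730,165),(617,250),(503,108)])),(K,E,SR([(203,62),(340,73),(332,195),(185,182)]))],.11,.085,.016)
    fit("cradle",[(K2,E2,SB([(197,264),(350,292),(322,402),(160,345)]))],.084,.056,.03)
    fit("rack",[(K,E,SR([(38,412),(145,582),(485,480),(345,320)]))],.12,.185,.006,(0,.0525))
    fit("blocktop",[(K2,E2,SD([(260,335),(398,357),(383,428),(235,402)]))],.076,.051,.037)
E
python3 fit1.py
```

```text
plate [ 0.4534 -0.1431] yaw 16.3 rms 0.29
vcase [ 0.5549 -0.3133] yaw 344.3 rms 0.78
bcase [0.4343 0.1373] yaw 334.7 rms 1.42
cradle [0.5499 0.3215] yaw 13.8 rms 2.11
rack [ 0.6796 -0.0141] yaw 8.3 rms 1.18
blocktop [ 0.4513 -0.1437] yaw 11.9 rms 0.84
```

```bash
cat > plan.py <<'E'
from h import *
import sys
def go(target,yaw=None,Rt=None):
    """prints: tool-frame travel (units) for the current frame, then turn rotvec (units)"""
    s=env.sense(); R0=rot(s["tcp_rot"]); p=s["position"]
    d=R0.T@(np.array(target)-p)/.05
    if Rt is None:
        if yaw is None: Rt=R0
        else:
            a=np.radians(yaw); x=np.array([np.cos(a),np.sin(a),0]); z=np.array([0,0,-1.]); Rt=np.c_[x,np.cross(z,x),z]
    rv=np.degrees(R.from_matrix(R0.T@Rt).as_rotvec())/6
    print("t",s["clock"].round(2),"pos",p.round(4),"toolx",np.degrees(np.arctan2(R0[1,0],R0[0,0])).round(2),"w",s["gripper_width"].round(4),"F",s["ft_force"].round(1))
    print("travel(units,cur frame)",d.round(2),"n>=",np.abs(d).max().round(2)," turn",rv.round(2))
if __name__=="__main__":
    a=[float(v) for v in sys.argv[1:]]
    go(a[:3],a[3] if len(a)>3 else None)
E
python3 plan.py 0.45 -0.143 0.40 14
```

```text
Traceback (most recent call last):
  File "plan.py", line 16, in <module>
    go(a[:3],a[3] if len(a)>3 else None)
    ~~^^^^^^^^^^^^^^^^^^^^^^^^^^^^^^^^^^
  File "plan.py", line 12, in go
    print("t",s["clock"].round(2),"pos",p.round(4),"toolx",np.degrees(np.arctan2(R0[1,0],R0[0,0])).round(2),"w",s["gripper_width"].round(4),"F",s["ft_force"].round(1))
              ^^^^^^^^^^^^^^^^
AttributeError: 'float' object has no attribute 'round'
```

```bash
sed -i 's/s\["clock"\].round(2)/round(s["clock"],2)/; s/s\["gripper_width"\].round(4)/round(float(s["gripper_width"]),4)/' plan.py; python3 plan.py 0.45 -0.143 0.40 14
```

```text
t 0.35 pos [ 0.2796 -0.5589  0.4045] toolx 26.57 w 0.0856 F [-0.7  0.4  0.2]
travel(units,cur frame) [ 6.77 -5.92  0.09] n>= 6.77  turn [-0.   0.   2.1]
```

move_arm(
  commands=[
    {"gripper":85,"travel":[0.7,-0.6,0],"delta_rot":[0,0,0]},
    {"gripper":85,"travel":[0.7,-0.6,0],"delta_rot":[0,0,0]},
    {"gripper":85,"travel":[0.7,-0.6,0],"delta_rot":[0,0,0]},
    {"gripper":85,"travel":[0.7,-0.6,0],"delta_rot":[0,0,0]},
    {"gripper":85,"travel":[0.7,-0.6,0],"delta_rot":[0,0,0]},
    {"gripper":85,"travel":[0.7,-0.6,0],"delta_rot":[0,0,0]},
    {"gripper":85,"travel":[0.7,-0.6,0],"delta_rot":[0,0,0]},
    {"gripper":85,"travel":[0.7,-0.6,0],"delta_rot":[0,0,0]},
    {"gripper":85,"travel":[0.7,-0.6,0],"delta_rot":[0,0,0.7]},
    {"gripper":85,"travel":[0.47,-0.52,0],"delta_rot":[0,0,0.7]},
  ],
  force=40,
)

```text
clock: 1.6
position: [0.4529, -0.1418, 0.4049]
tcp_rot: [0.0, 0.988, 0.157, 0.0]
ft_force: [0.1, -0.7, 0.7]
gripper_width: 0.0851
```

move_arm(
  commands=[
    {"gripper":85,"travel":[0,0,0],"delta_rot":[0,0,0.7]},
    {"gripper":85,"travel":[0,0,0],"delta_rot":[0,0,0]},
    {"gripper":85,"travel":[0,0,0],"delta_rot":[0,0,0]},
  ],
)

```text
clock: 1.98
position: [0.4522, -0.144, 0.4047]
tcp_rot: [0.0, 0.993, 0.122, -0.0]
ft_force: [-0.2, 0.6, 0.2]
gripper_width: 0.0848
```

```bash
python3 plan.py 0.45 -0.143 0.40 14; python3 - <<'E'
from h import *
i,K,E=grab("wrist"); cv2.imwrite("pics/w1.png",i); np.savez("w1.npz",K=K,E=E)
E
```

```text
t 1.98 pos [ 0.4522 -0.144   0.4047] toolx 14.03 w 0.0848 F [-0.2  0.6  0.2]
travel(units,cur frame) [-0.04 -0.03  0.09] n>= 0.09  turn [0.   0.   0.01]
```

View pics/w1.png

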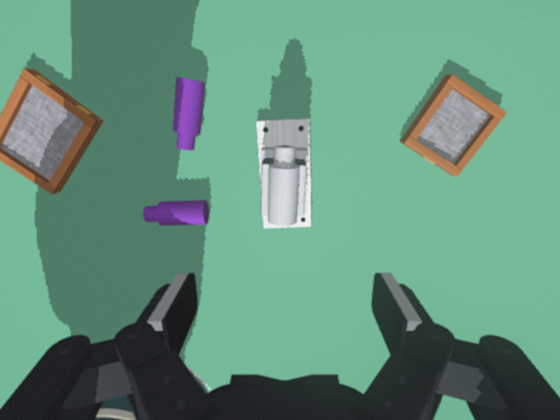

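The wrist view shows both cases and the stack, with the shaft at (284,190) and its stub pointing up in the image. I'll zoom in to measure.

```bash
python3 - <<'E'
from h import *
i=cv2.imread("pics/w1.png"); save("w1a.png",i,(235,105,335,240),4.4); save("w1b.png",i,(390,60,520,185),4.5);save("w1c.png",i,(0,60,120,205),4)
E
```

```text
(no output)
```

View pics/w1a.png

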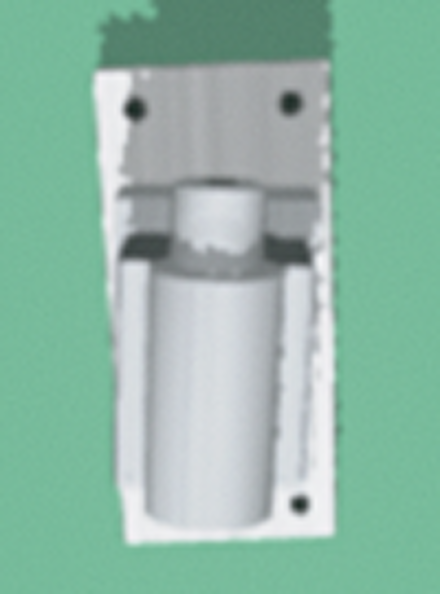

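View pics/w1b.png

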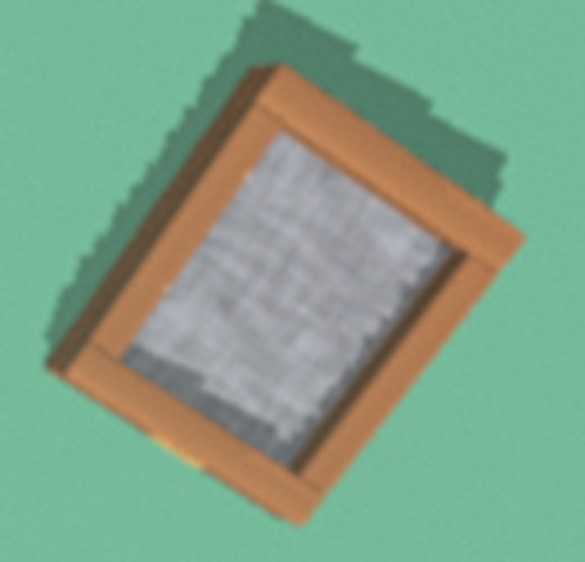

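View pics/w1c.png

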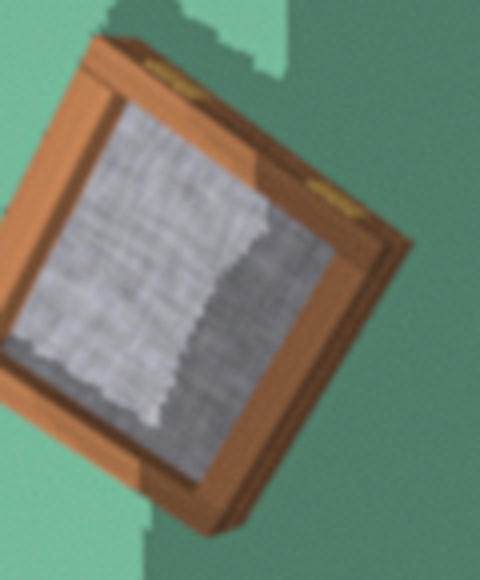

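```bash
python3 - <<'E' 2>&1 | tail -12
from fit1 import *
d=np.load("w1.npz"); K3,E3=d["K"],d["E"]
A=lambda p:up(p,(235,105),4.4);B=lambda p:up(p,(390,60),4.5);C=lambda p:up(p,(0,60),4)
SD=lambda p:up(p,(270,140),5); SB=lambda p:up(p,(120,280),3.6); SC=lambda p:up(p,(150,160),5); SR=lambda p:up(p,(285,165),5)
fit("plate w",[(K3,E3,A([(95,70),(331,63),(336,534),(127,543)]))],.13,.06,.012)
fit("vtop w",[(K3,E3,A([(122,260),(312,262),(303,485),(119,487)]))],.05,.044,.075)
fit("vcase w",[(K3,E3,B([(283,64),(525,238),(302,525),(48,365)]))],.084,.078,.016)
# shaft axis from silhouette mid-lines
p=ray(K3,E3,A([(218,240),(215,275),(210,515)]),.082); print(p.round(4)); v=p[1]-p[2]; print(np.degrees(np.arctan2(v[1],v[0])))
# bcase three corners + side
c=ray(K3,E3,C([(97,40),(412,243),(210,535)]),.016); print(c.round(4))
print(np.linalg.norm(c[0]-c[1]),np.linalg.norm(c[1]-c[2]),(c[0]+c[2])/2)
v=c[1]-c[0];print(np.degrees(np.arctan2(v[1],v[0])))
E
```

```text
plate w [ 0.455  -0.1441] yaw 16.2 rms 0.21
vtop w [ 0.4549 -0.142 ] yaw 13.1 rms 1.16
vcase w [ 0.5555 -0.3126] yaw 342.9 rms 1.16
[[ 0.4862 -0.1352  0.082 ]
 [ 0.4787 -0.1364  0.082 ]
 [ 0.4246 -0.1486  0.082 ]]
12.75922817105063
[[0.5006 0.1518 0.016 ]
 [0.4683 0.0681 0.016 ]
 [0.3682 0.1223 0.016 ]]
0.08965908998854019 0.11386616971544126 [0.43437855 0.13703794 0.016     ]
-111.08034356847648
```

```bash
python3 - <<'E'
from h import *
c=cams.camera("wrist");E=np.linalg.inv(c["T_tool_cam"])
for z in (.15,.155,.16,.165,.173):
  print(z,proj(c["mtx"],E,[[x,s*.0427,z] for x in(.011,-.011) for s in (1,-1)]).round(0).tolist())
E
python3 plan.py 0.4555 -0.1415 0.30 13
```

```text
0.15 [[381.0, 280.0], [188.0, 280.0], [376.0, 321.0], [192.0, 321.0]]
0.155 [[378.0, 274.0], [191.0, 274.0], [373.0, 314.0], [195.0, 314.0]]
0.16 [[375.0, 269.0], [194.0, 269.0], [370.0, 308.0], [198.0, 308.0]]
0.165 [[372.0, 263.0], [197.0, 263.0], [368.0, 302.0], [201.0, 302.0]]
0.173 [[368.0, 256.0], [201.0, 256.0], [364.0, 293.0], [205.0, 293.0]]
t 2.17 pos [ 0.4523 -0.1439  0.4047] toolx 13.98 w 0.0852 F [ 0.5 -0.4 -0.4]
travel(units,cur frame) [ 0.07 -0.03  2.09] n>= 2.09  turn [ 0.   -0.    0.16]
```

move_arm(
  commands=[
    {"gripper":85,"travel":[0.07,-0.03,0.7],"delta_rot":[0,0,0.16]},
    {"gripper":85,"travel":[0,0,0.7],"delta_rot":[0,0,0]},
    {"gripper":85,"travel":[0,0,0.6],"delta_rot":[0,0,0]},
    {"gripper":85,"travel":[0,0,0.4],"delta_rot":[0,0,0]},
    {"gripper":85,"travel":[0,0,0],"delta_rot":[0,0,0]},
  ],
)

```text
clock: 2.8
position: [0.4551, -0.1413, 0.2837]
tcp_rot: [-0.001, 0.994, 0.113, -0.001]
ft_force: [-0.9, -0.1, 0.2]
gripper_width: 0.085
```

```bash
python3 plan.py 0.4555 -0.1415 0.2495 13; python3 - <<'E'
from h import *
i,K,E=grab("wrist"); save("w2.png",i); np.savez("w2.npz",K=K,E=E)
i,K,E=grab("side"); save("s2.png",i,(250,120,450,270),4)
E
```

```text
t 2.8 pos [ 0.4551 -0.1413  0.2837] toolx 13.02 w 0.085 F [-0.9 -0.1  0.2]
travel(units,cur frame) [0.01 0.01 0.68] n>= 0.68  turn [-0.01  0.02  0.  ]
```

View pics/w2.png

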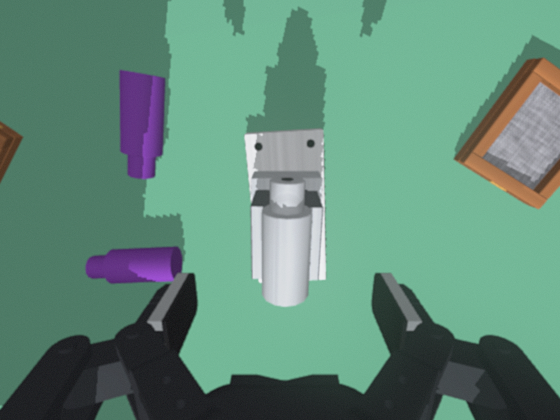

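View pics/s2.png

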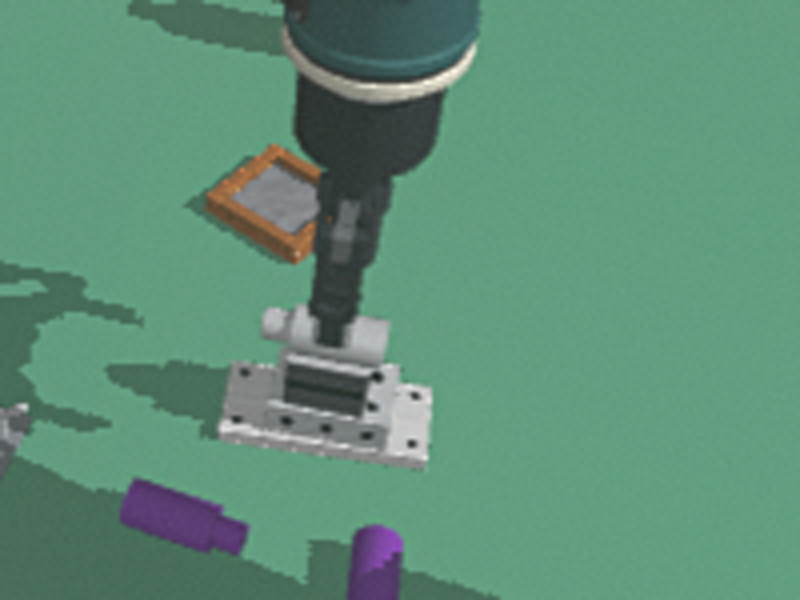

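move_arm(
  commands=[
    {"gripper":85,"travel":[0,0,0.4],"delta_rot":[0,0,0]},
    {"gripper":85,"travel":[0,0,0.28],"delta_rot":[0,0,0]},
    {"gripper":85,"travel":[0,0,0],"delta_rot":[0,0,0]},
    {"gripper":45,"travel":[0,0,0],"delta_rot":[0,0,0]},
    {"gripper":36,"travel":[0,0,0],"delta_rot":[0,0,0]},
    {"gripper":36,"travel":[0,0,0],"delta_rot":[0,0,0]},
    {"gripper":36,"travel":[0,0,0],"delta_rot":[0,0,0]},
  ],
)

```text
clock: 3.78
position: [0.4554, -0.1413, 0.2508]
tcp_rot: [0.0, 0.994, 0.113, 0.0]
ft_force: [-0.9, -0.5, 0.5]
gripper_width: 0.0357
```

```bash
python3 plan.py 0.4555 -0.1415 0.2495 13; python3 - <<'E'
from h import *
i,K,E=grab("side"); save("s3.png",i,(270,150,400,250),6)
E
```

```text
t 3.77 pos [ 0.4554 -0.1413  0.2508] toolx 13.01 w 0.0357 F [-0.9 -0.5  0.5]
travel(units,cur frame) [0.   0.   0.03] n>= 0.03  turn [ 0. -0.  0.]
```

View pics/s3.png

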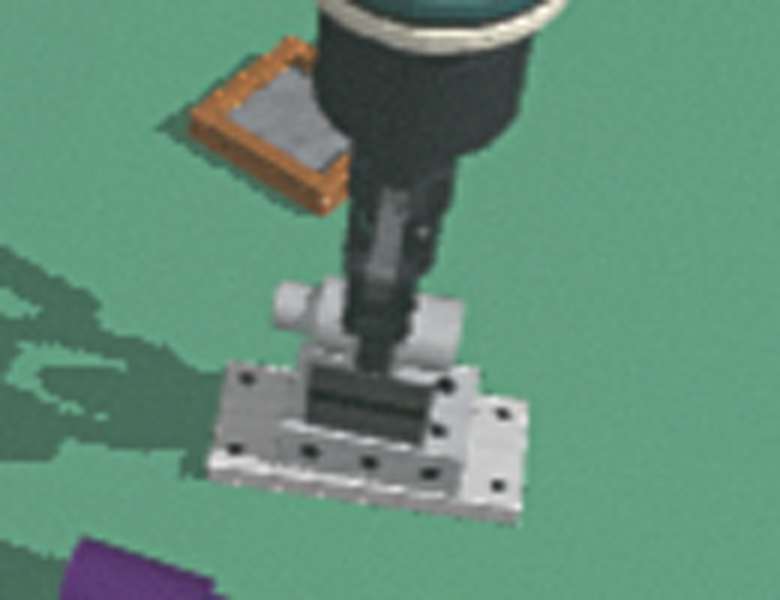

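move_arm(
  commands=[
    {"gripper":32,"travel":[0,0,0.02],"delta_rot":[0,0,0]},
    {"gripper":26,"travel":[0,0,0],"delta_rot":[0,0,0]},
    {"gripper":20,"travel":[0,0,0],"delta_rot":[0,0,0]},
    {"gripper":20,"travel":[0,0,0],"delta_rot":[0,0,0]},
  ],
  force=50,
)

```text
clock: 4.32
position: [0.4555, -0.1415, 0.2498]
tcp_rot: [0.0, 0.994, 0.113, 0.0]
ft_force: [-0.1, -3.6, 4.3]
gripper_width: 0.028
```

move_arm(
  commands=[
    {"gripper":20,"travel":[0,0,-0.1],"delta_rot":[0,0,0]},
    {"gripper":20,"travel":[0,0,-0.2],"delta_rot":[0,0,0]},
    {"gripper":20,"travel":[0,0,-0.4],"delta_rot":[0,0,0]},
    {"gripper":20,"travel":[0,0,-0.6],"delta_rot":[0,0,0]},
    {"gripper":20,"travel":[0,0,-0.7],"delta_rot":[0,0,0]},
    {"gripper":20,"travel":[0,0,0],"delta_rot":[0,0,0]},
  ],
)

```text
clock: 5.08
position: [0.4558, -0.1412, 0.3521]
tcp_rot: [0.001, 0.994, 0.113, 0.002]
ft_force: [-0.1, 0.3, -4.4]
gripper_width: 0.0278
```

```bash
python3 plan.py 0.55 .3215 0.35 13; python3 - <<'E'
from h import *
i,K,E=grab("wrist"); save("w4.png",i)
i,K,E=grab("side"); save("s4.png",i,(250,120,450,270),4)
E
```

```text
t 5.08 pos [ 0.4558 -0.1412  0.3521] toolx 13.02 w 0.0278 F [-0.1  0.3 -4.4]
travel(units,cur frame) [ 3.92 -8.59  0.04] n>= 8.59  turn [ 0.02 -0.03  0.  ]
```

View pics/w4.png

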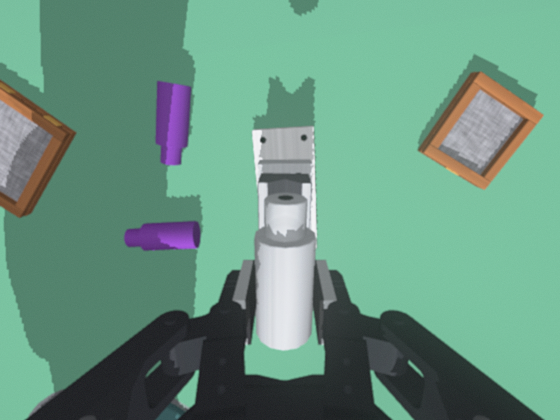

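View pics/s4.png

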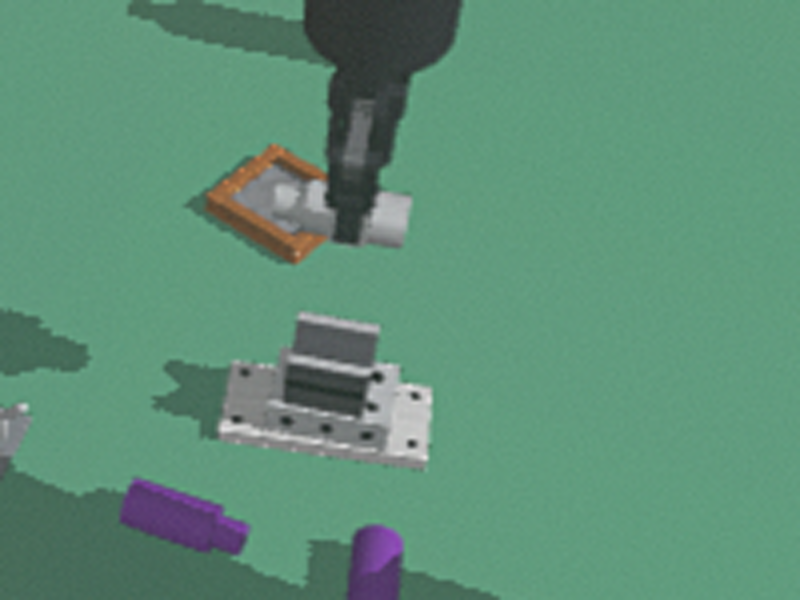

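move_arm(
  commands=[
    {"gripper":20,"travel":[0.3,-0.85,0],"delta_rot":[0,0,0]},
    {"gripper":20,"travel":[0.3,-0.85,0],"delta_rot":[0,0,0]},
    {"gripper":20,"travel":[0.3,-0.85,0],"delta_rot":[0,0,0]},
    {"gripper":20,"travel":[0.3,-0.85,0],"delta_rot":[0,0,0]},
    {"gripper":20,"travel":[0.3,-0.85,0],"delta_rot":[0,0,0]},
    {"gripper":20,"travel":[0.3,-0.85,0],"delta_rot":[0,0,0]},
    {"gripper":20,"travel":[0.3,-0.85,0],"delta_rot":[0,0,0]},
    {"gripper":20,"travel":[0.3,-0.85,0],"delta_rot":[0,0,0]},
    {"gripper":20,"travel":[0.3,-0.85,0],"delta_rot":[0,0,0]},
    {"gripper":20,"travel":[0.3,-0.85,0],"delta_rot":[0,0,0]},
  ],
)

```text
clock: 6.42
position: [0.5056, 0.3079, 0.3482]
tcp_rot: [0.0, 0.994, 0.113, -0.001]
ft_force: [1.0, -1.5, -3.6]
gripper_width: 0.0278
```

move_arm(
  commands=[
    {"gripper":20,"travel":[0,0,0],"delta_rot":[0,0,0]},
    {"gripper":20,"travel":[0,0,0],"delta_rot":[0,0,0]},
  ],
)

```text
clock: 6.68
position: [0.5056, 0.3062, 0.3484]
tcp_rot: [0.0, 0.994, 0.113, -0.001]
ft_force: [0.6, -0.4, -3.4]
gripper_width: 0.0282
```

```bash
python3 plan.py 0.55 .3215 0.35 13; python3 - <<'E'
from h import *
i,K,E=grab("wrist"); save("w5.png",i); np.savez("w5.npz",K=K,E=E)
c=proj(K,E,[[.55,.3215,.03]])[0].astype(int); print(c)
save("w5a.png",i,(max(0,c[0]-75),max(0,c[1]-60),c[0]+75,c[1]+60),5); print(max(0,c[0]-75),max(0,c[1]-60))
E
```

```text
t 6.67 pos [0.5056 0.3062 0.3484] toolx 13.02 w 0.0282 F [ 0.6 -0.4 -3.4]
travel(units,cur frame) [ 0.93 -0.1  -0.03] n>= 0.93  turn [0.01 0.02 0.  ]
[278 146]
203 86
```

View pics/w5.png

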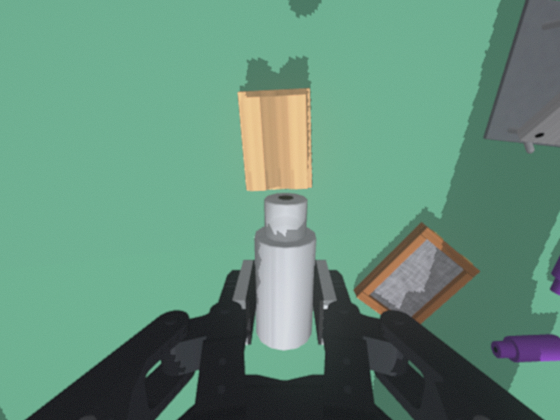

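View pics/w5a.png

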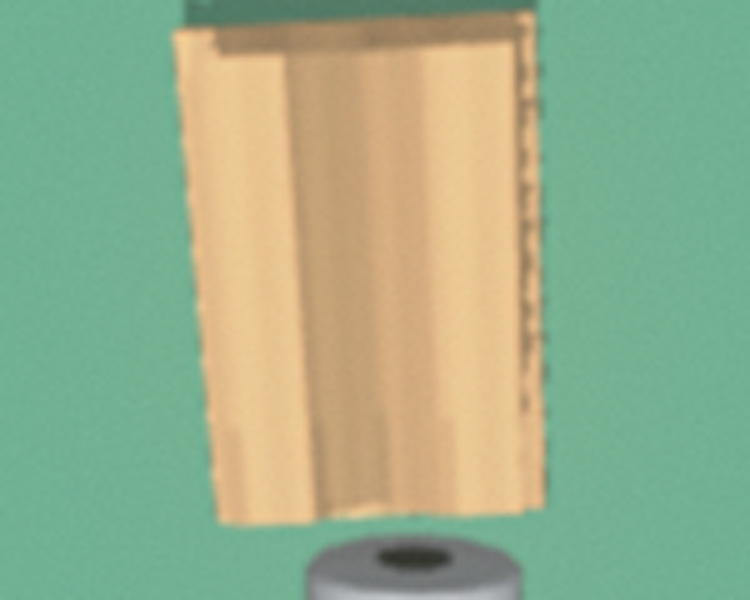

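```bash
cat > /tmp/a.py <<'E'
from fit1 import *
d=np.load("w5.npz"); A=lambda p:up(p,(203,86),5)
p=ray(d["K"],d["E"],A([(285,52),(315,520),(420,48),(455,515)]),.03); print(p.round(4))
print("width",np.linalg.norm(p[0]-p[2]),np.linalg.norm(p[1]-p[3]),"len",np.linalg.norm(p[0]-p[1]))
a=(p[0]+p[2])/2;b=(p[1]+p[3])/2; print("c",(a+b)/2,"yaw",np.degrees(np.arctan2(*(a-b)[1::-1])))
fit("foot",[(d["K"],d["E"],A([(175,32),(532,12),(545,512),(220,525)]))],.096,.068,.006)
E
python3 /tmp/a.py
```

```text
[[0.5886 0.3473 0.03  ]
 [0.5074 0.325  0.03  ]
 [0.5945 0.3246 0.03  ]
 [0.5144 0.299  0.03  ]]
width 0.023480877033254965 0.026849353504004123 len 0.08423291522205867
c [0.55121235 0.32398594 0.03      ] yaw 16.546285190469426
foot [0.5504 0.3246] yaw 15.8 rms 0.34
```

```bash
python3 plan.py 0.5479 .3235 0.225 16.2
```

```text
t 6.83 pos [0.506  0.3056 0.3493] toolx 12.94 w 0.0282 F [ 0.2 -0.5 -3.3]
travel(units,cur frame) [ 0.9  -0.16  2.49] n>= 2.49  turn [ 0.01  0.01 -0.54]
```

move_arm(
  commands=[
    {"gripper":20,"travel":[0.45,-0.08,0.1],"delta_rot":[0,0,0]},
    {"gripper":20,"travel":[0.45,-0.08,0.4],"delta_rot":[0,0,0]},
    {"gripper":20,"travel":[0,0,0.5],"delta_rot":[0,0,-0.54]},
    {"gripper":20,"travel":[0,0,0.5],"delta_rot":[0,0,0]},
    {"gripper":20,"travel":[0,0,0.5],"delta_rot":[0,0,0]},
    {"gripper":20,"travel":[0,0,0.49],"delta_rot":[0,0,0]},
    {"gripper":20,"travel":[0,0,0],"delta_rot":[0,0,0]},
    {"gripper":20,"travel":[0,0,0],"delta_rot":[0,0,0]},
  ],
)

```text
clock: 7.82
position: [0.5483, 0.3244, 0.2262]
tcp_rot: [-0.0, 0.99, 0.141, 0.0]
ft_force: [-0.8, -0.6, -2.5]
gripper_width: 0.0282
```

```bash
python3 plan.py 0.5479 .3235 0.2068 16.2; python3 - <<'E'
from h import *
i,K,E=grab("wrist"); save("w6.png",i,(200,100,370,380),2.1)
i,K,E=grab("side"); save("s6.png",i,(110,300,270,420),5)
E
```

```text
t 7.83 pos [0.5483 0.3244 0.2262] toolx 16.22 w 0.0282 F [-0.8 -0.6 -2.5]
travel(units,cur frame) [-0.01  0.01  0.39] n>= 0.39  turn [-0.   -0.01  0.  ]
```

View pics/w6.png

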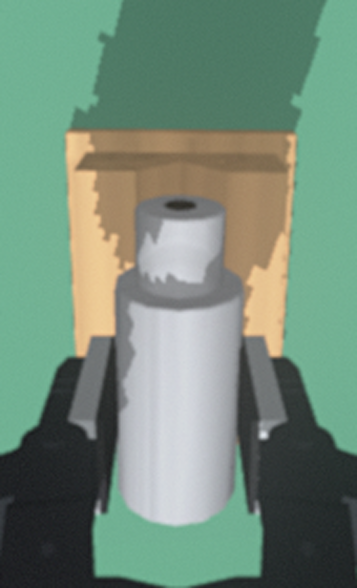

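View pics/s6.png

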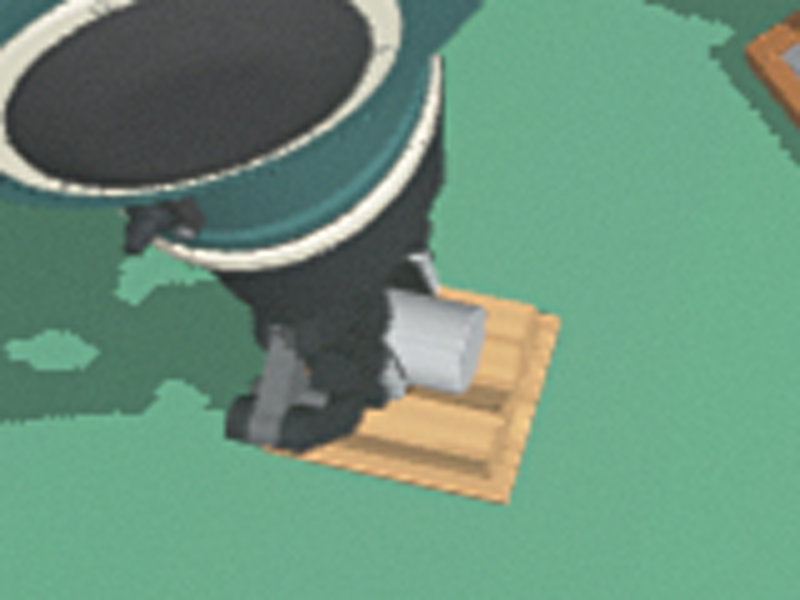

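move_arm(
  commands=[
    {"gripper":20,"travel":[0,0,0.2],"delta_rot":[0,0,0]},
    {"gripper":20,"travel":[0,0,0.12],"delta_rot":[0,0,0]},
    {"gripper":20,"travel":[0,0,0],"delta_rot":[0,0,0]},
    {"gripper":20,"travel":[0,0,0.03],"delta_rot":[0,0,0]},
    {"gripper":20,"travel":[0,0,0],"delta_rot":[0,0,0]},
  ],
)

```text
clock: 8.55
position: [0.5479, 0.3246, 0.2078]
tcp_rot: [-0.0, 0.99, 0.141, 0.0]
ft_force: [0.1, 0.8, -4.7]
gripper_width: 0.028
```

move_arm(
  commands=[
    {"gripper":20,"travel":[0,0,0.02],"delta_rot":[0,0,0]},
    {"gripper":20,"travel":[0,0,0],"delta_rot":[0,0,0]},
  ],
)

```text
clock: 8.8
position: [0.5482, 0.3243, 0.2072]
tcp_rot: [0.0, 0.99, 0.141, 0.0]
ft_force: [-0.6, -4.4, 5.1]
gripper_width: 0.0282
```

move_arm(
  commands=[
    {"gripper":29,"travel":[0,0,0],"delta_rot":[0,0,0]},
    {"gripper":31,"travel":[0,0,0],"delta_rot":[0,0,0]},
    {"gripper":34,"travel":[0,0,0],"delta_rot":[0,0,0]},
    {"gripper":40,"travel":[0,0,0],"delta_rot":[0,0,0]},
    {"gripper":46,"travel":[0,0,0],"delta_rot":[0,0,0]},
    {"gripper":46,"travel":[0,0,0],"delta_rot":[0,0,0]},
  ],
)

```text
clock: 9.55
position: [0.5478, 0.3246, 0.2067]
tcp_rot: [-0.0, 0.99, 0.141, -0.0]
ft_force: [-0.0, -0.0, 0.8]
gripper_width: 0.0459
```

move_arm(
  commands=[
    {"gripper":60,"travel":[0,0,-0.3],"delta_rot":[0,0,0]},
    {"gripper":85,"travel":[0,0,-0.6],"delta_rot":[0,0,0]},
    {"gripper":85,"travel":[0,0,-0.8],"delta_rot":[0,0,0]},
    {"gripper":85,"travel":[0,0,-0.8],"delta_rot":[0,0,0]},
    {"gripper":85,"travel":[0,0,-0.4],"delta_rot":[0,0,0]},
    {"gripper":85,"travel":[0,0,0],"delta_rot":[0,0,0]},
  ],
)

```text
clock: 10.3
position: [0.548, 0.3246, 0.3534]
tcp_rot: [-0.0, 0.99, 0.141, 0.001]
ft_force: [-0.8, -0.7, -0.4]
gripper_width: 0.0851
```

```bash
python3 plan.py 0.455 -.142 0.36 13; python3 - <<'E'
from h import *
i,K,E=grab("wrist"); save("w7.png",i)
i,K,E=grab("side"); save("s7.png",i,(110,300,270,420),5)
E
```

```text
t 10.3 pos [0.548  0.3246 0.3534] toolx 16.25 w 0.0851 F [-0.8 -0.7 -0.4]
travel(units,cur frame) [-4.4   8.44 -0.15] n>= 8.44  turn [-0.   -0.02  0.54]
```

View pics/w7.png

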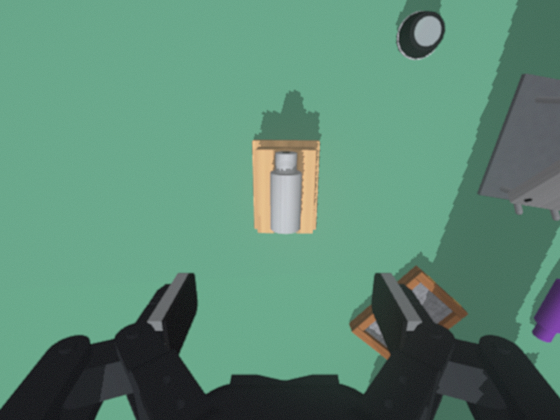

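View pics/s7.png

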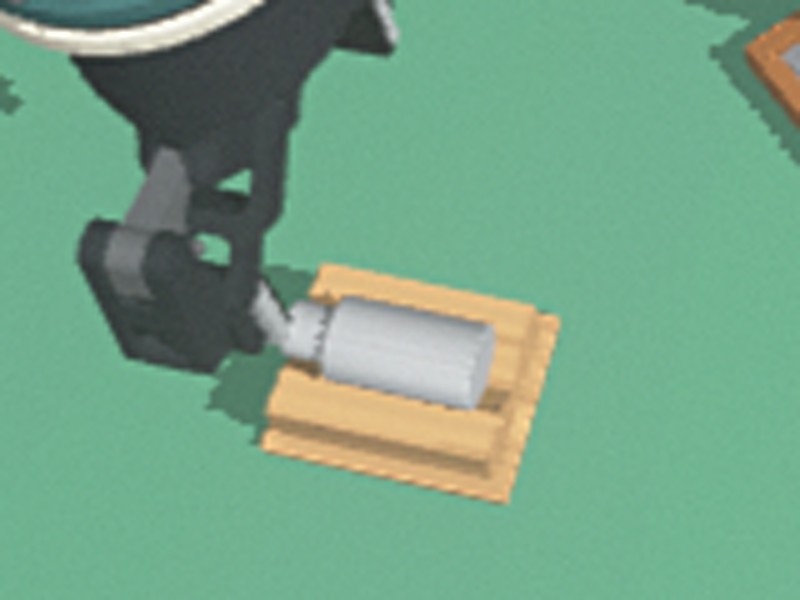

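The shaft lies in the groove, at w7 (285,195). Next is the V-block, so I'm moving back over the stack.

move_arm(
  commands=[
    {"gripper":85,"travel":[-0.44,0.84,0],"delta_rot":[0,0,0]},
    {"gripper":85,"travel":[-0.44,0.84,0],"delta_rot":[0,0,0]},
    {"gripper":85,"travel":[-0.44,0.84,0],"delta_rot":[0,0,0]},
    {"gripper":85,"travel":[-0.44,0.84,0],"delta_rot":[0,0,0]},
    {"gripper":85,"travel":[-0.44,0.84,0],"delta_rot":[0,0,0]},
    {"gripper":85,"travel":[-0.44,0.84,0],"delta_rot":[0,0,0]},
    {"gripper":85,"travel":[-0.44,0.84,0],"delta_rot":[0,0,0]},
    {"gripper":85,"travel":[-0.44,0.84,0],"delta_rot":[0,0,0]},
    {"gripper":85,"travel":[-0.44,0.84,0],"delta_rot":[0,0,0]},
    {"gripper":85,"travel":[-0.44,0.84,0],"delta_rot":[0,0,0.54]},
  ],
)

```text
clock: 11.65
position: [0.4534, -0.1417, 0.3507]
tcp_rot: [-0.0, 0.994, 0.113, -0.001]
ft_force: [1.0, -0.1, 0.4]
gripper_width: 0.0849
```

move_arm(
  commands=[
    {"gripper":85,"travel":[0,0,0.5],"delta_rot":[0,0,0]},
    {"gripper":85,"travel":[0,0,0],"delta_rot":[0,0,0]},
    {"gripper":85,"travel":[0,0,0],"delta_rot":[0,0,0]},
  ],
)

```text
clock: 12.02
position: [0.4544, -0.1398, 0.3268]
tcp_rot: [-0.0, 0.993, 0.114, -0.0]
ft_force: [-0.0, -0.6, 0.9]
gripper_width: 0.0849
```

```bash
python3 plan.py 0.455 -.142 0.24 13; python3 - <<'E'
from h import *
i,K,E=grab("wrist"); save("w8.png",i,(150,90,430,300),2.8); np.savez("w8.npz",K=K,E=E)
E
```

```text
t 12.03 pos [ 0.4544 -0.1398  0.3268] toolx 13.08 w 0.0849 F [-0.  -0.6  0.9]
travel(units,cur frame) [0.   0.05 1.74] n>= 1.74  turn [-0.01  0.01  0.01]
```

View pics/w8.png

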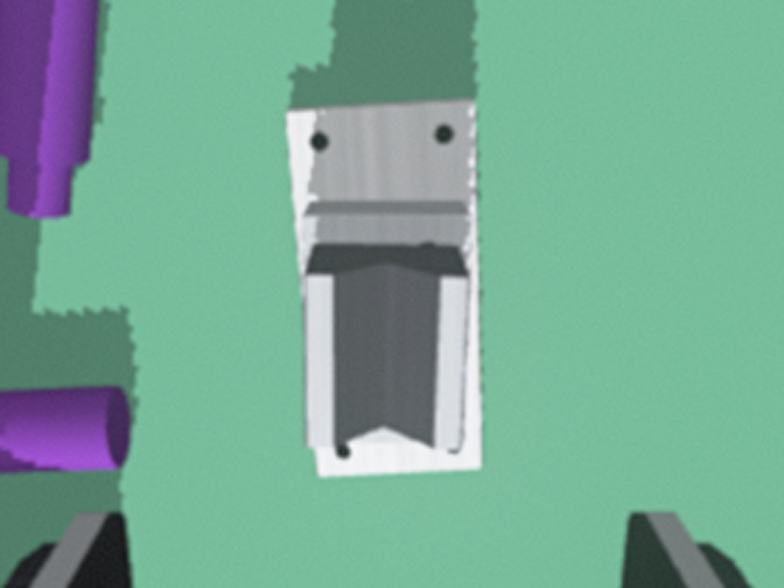

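```bash
cat > /tmp/a.py <<'E'
from fit1 import *
d=np.load("w8.npz"); A=lambda p:up(p,(150,90),2.8)
fit("vtop",[(d["K"],d["E"],A([(306,276),(468,276),(462,447),(308,447)]))],.05,.044,.075)
fit("plate",[(d["K"],d["E"],A([(287,112),(476,101),(481,467),(320,476)]))],.13,.06,.012)
E
python3 /tmp/a.py
```

```text
vtop [ 0.4556 -0.1417] yaw 12.8 rms 0.56
plate [ 0.4549 -0.1443] yaw 16.3 rms 0.37
```

```bash
python3 plan.py 0.4556 -.1417 0.223 12.8
```

```text
t 12.18 pos [ 0.4545 -0.1398  0.3272] toolx 13.07 w 0.0851 F [0.3 0.3 0.3]
travel(units,cur frame) [0.01 0.04 2.08] n>= 2.08  turn [ 0.   -0.    0.05]
```

move_arm(
  commands=[
    {"gripper":85,"travel":[0.01,0.04,0.6],"delta_rot":[0,0,0.05]},
    {"gripper":85,"travel":[0,0,0.6],"delta_rot":[0,0,0]},
    {"gripper":85,"travel":[0,0,0.5],"delta_rot":[0,0,0]},
    {"gripper":80,"travel":[0,0,0.38],"delta_rot":[0,0,0]},
    {"gripper":60,"travel":[0,0,0],"delta_rot":[0,0,0]},
    {"gripper":52,"travel":[0,0,0],"delta_rot":[0,0,0]},
    {"gripper":48,"travel":[0,0,0],"delta_rot":[0,0,0]},
    {"gripper":48,"travel":[0,0,0],"delta_rot":[0,0,0]},
  ],
)

```text
clock: 13.18
position: [0.4553, -0.1422, 0.2232]
tcp_rot: [0.0, 0.994, 0.111, 0.0]
ft_force: [-0.0, -0.6, 0.8]
gripper_width: 0.0476
```

```bash
python3 plan.py 0.4556 -.1417 0.223 12.8;  python3 - <<'E'
from h import *
i,K,E=grab("wrist"); save("w9.png",i,(180,130,390,350),2.6)
E
```

```text
t 13.18 pos [ 0.4553 -0.1422  0.2232] toolx 12.71 w 0.0476 F [-0.  -0.6  0.8]
travel(units,cur frame) [ 0.01 -0.01  0.  ] n>= 0.01  turn [ 0.   -0.01 -0.02]
```

View pics/w9.png

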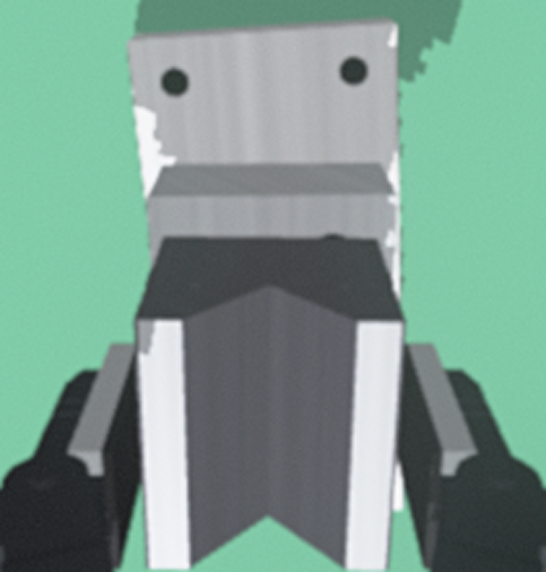

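Centred. Closing and lifting.

move_arm(
  commands=[
    {"gripper":42,"travel":[0,0,0],"delta_rot":[0,0,0]},
    {"gripper":34,"travel":[0,0,0],"delta_rot":[0,0,0]},
    {"gripper":34,"travel":[0,0,0],"delta_rot":[0,0,0]},
    {"gripper":34,"travel":[0,0,-0.1],"delta_rot":[0,0,0]},
    {"gripper":34,"travel":[0,0,-0.2],"delta_rot":[0,0,0]},
    {"gripper":34,"travel":[0,0,-0.5],"delta_rot":[0,0,0]},
    {"gripper":34,"travel":[0,0,-0.7],"delta_rot":[0,0,0]},
    {"gripper":34,"travel":[0,0,-0.7],"delta_rot":[0,0,0]},
    {"gripper":34,"travel":[0,0,-0.2],"delta_rot":[0,0,0]},
    {"gripper":34,"travel":[0,0,0],"delta_rot":[0,0,0]},
  ],
  force=60,
)

```text
clock: 14.48
position: [0.455, -0.1422, 0.3427]
tcp_rot: [0.0, 0.994, 0.111, 0.0]
ft_force: [-0.0, 0.3, -4.0]
gripper_width: 0.0426
```

```bash
python3 plan.py 0.515 -.300 0.35 -17;  python3 - <<'E'
from h import *
i,K,E=grab("wrist"); save("w10.png",i); np.savez("w10.npz",K=K,E=E)
E
```

```text
t 14.47 pos [ 0.455  -0.1422  0.3427] toolx 12.7 w 0.0426 F [-0.   0.3 -4. ]
travel(units,cur frame) [ 0.48  3.34 -0.15] n>= 3.34  turn [ 0.   -0.    4.95]
```

View pics/w10.png

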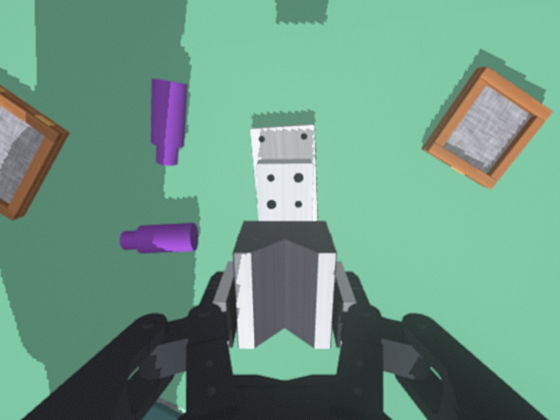

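move_arm(
  commands=[
    {"gripper":34,"travel":[0.12,0.8,0],"delta_rot":[0,0,0]},
    {"gripper":34,"travel":[0.12,0.8,0],"delta_rot":[0,0,0]},
    {"gripper":34,"travel":[0.12,0.8,0],"delta_rot":[0,0,0]},
    {"gripper":34,"travel":[0.12,0.8,0],"delta_rot":[0,0,0]},
    {"gripper":34,"travel":[0,0.14,0],"delta_rot":[0,0,0.99]},
    {"gripper":34,"travel":[0,0,0],"delta_rot":[0,0,0.99]},
    {"gripper":34,"travel":[0,0,0],"delta_rot":[0,0,0.99]},
    {"gripper":34,"travel":[0,0,0],"delta_rot":[0,0,0.99]},
    {"gripper":34,"travel":[0,0,0],"delta_rot":[0,0,0.99]},
    {"gripper":34,"travel":[0,0,0],"delta_rot":[0,0,0]},
  ],
)

```text
clock: 15.78
position: [0.5152, -0.2995, 0.341]
tcp_rot: [-0.0, 0.989, -0.147, -0.001]
ft_force: [0.2, 0.2, -3.2]
gripper_width: 0.043
```

```bash
python3 plan.py 0.5555 -.3126 0.24 -17;  python3 - <<'E'
from h import *
i,K,E=grab("wrist"); save("w11.png",i,(180,70,400,235),3.6); np.savez("w11.npz",K=K,E=E)
E
```

```text
t 15.78 pos [ 0.5152 -0.2995  0.341 ] toolx -16.94 w 0.043 F [ 0.2  0.2 -3.2]
travel(units,cur frame) [0.85 0.02 2.02] n>= 2.02  turn [-0.    0.02  0.01]
```

View pics/w11.png

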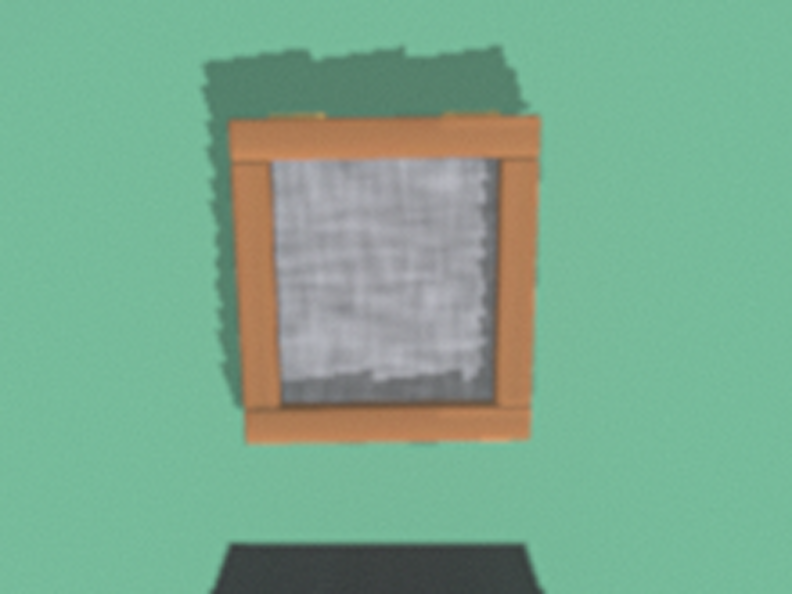

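```bash
cat > /tmp/a.py <<'E'
from fit1 import *
d=np.load("w11.npz"); A=lambda p:up(p,(180,70),3.6)
P=A([(230,121),(541,115),(531,441),(246,443)])
for L,W in((.084,.078),(.078,.084)): x=fit("vcase",[(d["K"],d["E"],P)],L,W,.016)
Q=A([(273,160),(501,157),(497,403),(282,405)]); print(ray(d["K"],d["E"],Q,.016).mean(0))
E
python3 /tmp/a.py; python3 plan.py 0.5555 -.3126 0.24 -17
```

```text
vcase [ 0.5553 -0.3141] yaw 343.8 rms 0.3
vcase [ 0.5553 -0.3141] yaw 73.8 rms 0.3
[ 0.55579546 -0.31462308  0.016     ]
t 15.93 pos [ 0.5153 -0.2997  0.3419] toolx -16.85 w 0.0432 F [ 0.4 -0.2 -3.5]
travel(units,cur frame) [0.85 0.01 2.04] n>= 2.04  turn [-0.    0.01  0.02]
```

move_arm(
  commands=[
    {"gripper":34,"travel":[0.45,0.04,0.4],"delta_rot":[0,0,-0.1]},
    {"gripper":34,"travel":[0.4,0,0.6],"delta_rot":[0,0,0]},
    {"gripper":34,"travel":[0,0,0.6],"delta_rot":[0,0,0]},
    {"gripper":34,"travel":[0,0,0.6],"delta_rot":[0,0,0]},
    {"gripper":34,"travel":[0,0,0.4],"delta_rot":[0,0,0]},
    {"gripper":34,"travel":[0,0,0.16],"delta_rot":[0,0,0]},
    {"gripper":34,"travel":[0,0,0],"delta_rot":[0,0,0]},
  ],
)

```text
clock: 16.8
position: [0.5555, -0.3139, 0.2048]
tcp_rot: [-0.0, 0.99, -0.142, -0.0]
ft_force: [0.5, 0.4, -4.1]
gripper_width: 0.043
```

```bash
python3 plan.py 0.5555 -.3142 0.186 -16.2;  python3 - <<'E'
from h import *
i,K,E=grab("wrist"); save("w12.png",i,(160,120,410,360),2.5)
i,K,E=grab("side"); save("s12.png",i,(250,110,410,230),5)
E
```

```text
t 16.8 pos [ 0.5555 -0.3139  0.2048] toolx -16.37 w 0.043 F [ 0.5  0.4 -4.1]
travel(units,cur frame) [0.   0.01 0.38] n>= 0.38  turn [-0.    0.   -0.03]
```

View pics/w12.png

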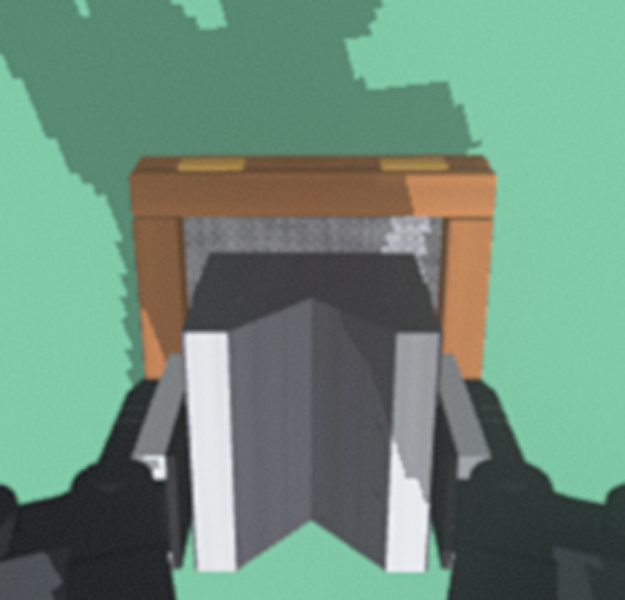

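View pics/s12.png

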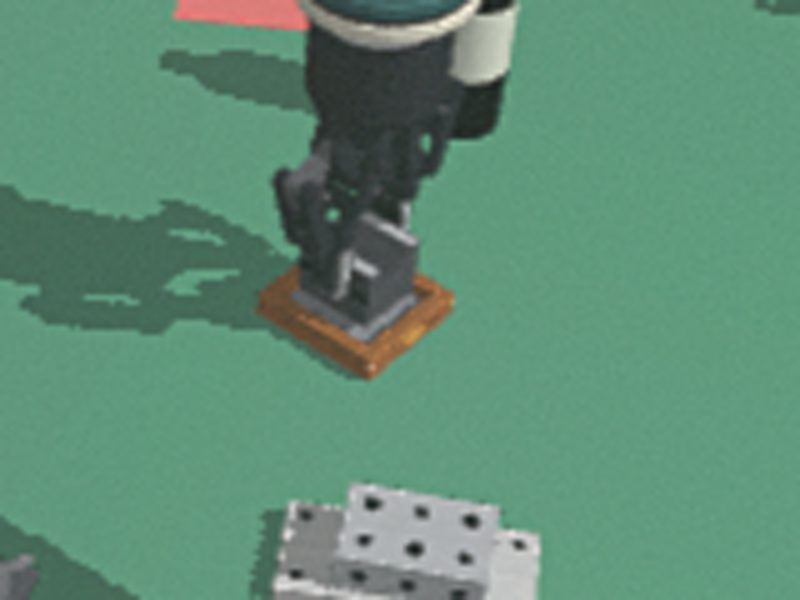

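move_arm(
  commands=[
    {"gripper":34,"travel":[0,0,0.15],"delta_rot":[0,0,0]},
    {"gripper":34,"travel":[0,0,0.15],"delta_rot":[0,0,0]},
    {"gripper":34,"travel":[0,0,0.04],"delta_rot":[0,0,0]},
    {"gripper":34,"travel":[0,0,0],"delta_rot":[0,0,0]},
    {"gripper":34,"travel":[0,0,0],"delta_rot":[0,0,0]},
  ],
)

```text
clock: 17.52
position: [0.5565, -0.3141, 0.192]
tcp_rot: [0.001, 0.99, -0.143, 0.002]
ft_force: [-19.9, 10.1, 62.7]
gripper_width: 0.0432
```

move_arm(
  commands=[
    {"gripper":34,"travel":[0,0,-0.04],"delta_rot":[0,0,0]},
    {"gripper":34,"travel":[0,0,-0.02],"delta_rot":[0,0,0]},
    {"gripper":34,"travel":[0,0,0],"delta_rot":[0,0,0]},
  ],
)

```text
clock: 17.9
position: [0.5564, -0.3142, 0.1921]
tcp_rot: [0.0, 0.99, -0.142, 0.002]
ft_force: [0.4, 0.7, 14.2]
gripper_width: 0.0428
```

move_arm(
  commands=[
    {"gripper":34,"travel":[0,0,-0.02],"delta_rot":[0,0,0]},
    {"gripper":34,"travel":[0,0,0],"delta_rot":[0,0,0]},
  ],
)

```text
clock: 18.15
position: [0.5559, -0.314, 0.1921]
tcp_rot: [0.0, 0.99, -0.142, 0.001]
ft_force: [1.3, -1.5, 6.9]
gripper_width: 0.043
```

```bash
python3 plan.py 0.5555 -.3142 0.186 -16.2;  python3 - <<'E'
from h import *
i,K,E=grab("wrist"); save("w13.png",i,(160,120,410,360),2.5)
i,K,E=grab("side"); save("s13.png",i,(290,140,370,200),9)
E
```

```text
t 18.15 pos [ 0.5559 -0.314   0.1921] toolx -16.38 w 0.043 F [ 1.3 -1.5  6.9]
travel(units,cur frame) [-0.01  0.01  0.12] n>= 0.12  turn [ 0.   -0.01 -0.03]
```

View pics/w13.png

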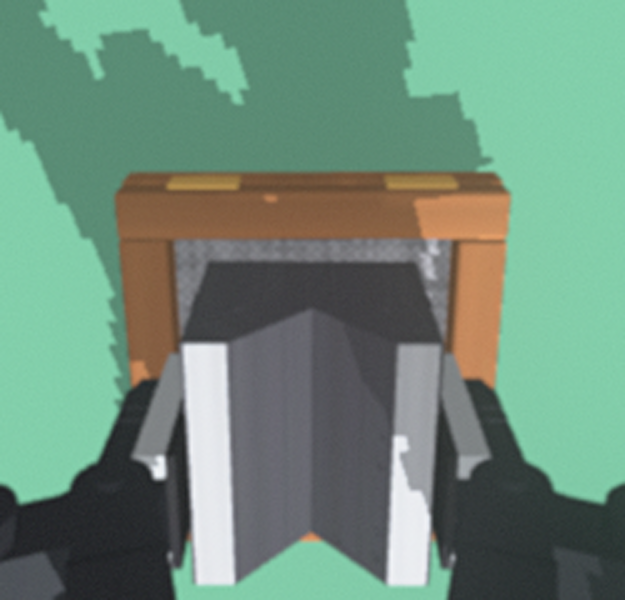

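View pics/s13.png

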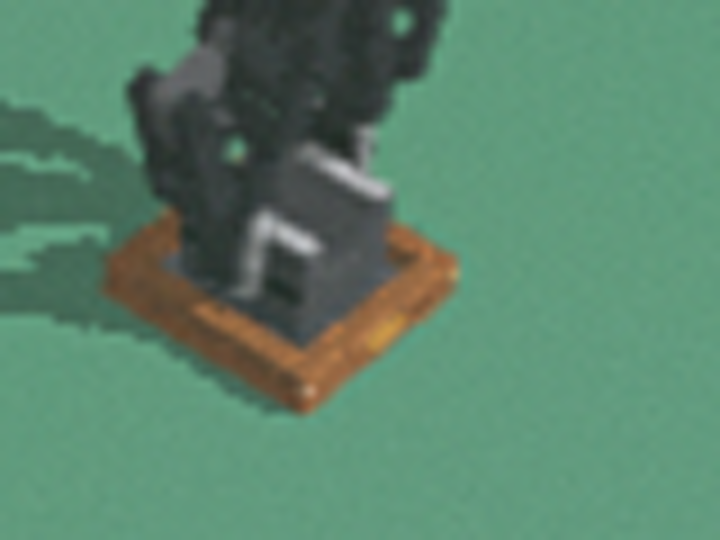

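move_arm(
  commands=[
    {"gripper":43,"travel":[0,0,0],"delta_rot":[0,0,0]},
    {"gripper":45,"travel":[0,0,0],"delta_rot":[0,0,0]},
    {"gripper":50,"travel":[0,0,0],"delta_rot":[0,0,0]},
    {"gripper":56,"travel":[0,0,0],"delta_rot":[0,0,0]},
    {"gripper":60,"travel":[0,0,-0.2],"delta_rot":[0,0,0]},
    {"gripper":85,"travel":[0,0,-0.6],"delta_rot":[0,0,0]},
    {"gripper":85,"travel":[0,0,-0.8],"delta_rot":[0,0,0]},
    {"gripper":85,"travel":[0,0,-0.9],"delta_rot":[0,0,0]},
    {"gripper":85,"travel":[0,0,-0.4],"delta_rot":[0,0,0]},
    {"gripper":85,"travel":[0,0,0],"delta_rot":[0,0,0]},
  ],
)

```text
clock: 19.5
position: [0.5556, -0.3139, 0.3383]
tcp_rot: [0.0, 0.99, -0.143, 0.001]
ft_force: [-0.0, 0.7, -0.5]
gripper_width: 0.0851
```

```bash
python3 plan.py 0.454 -.143 0.33 12.8;  python3 - <<'E'
from h import *
i,K,E=grab("wrist"); save("w14.png",i); np.savez("w14.npz",K=K,E=E)
E
```

```text
t 19.5 pos [ 0.5556 -0.3139  0.3383] toolx -16.39 w 0.0851 F [-0.   0.7 -0.5]
travel(units,cur frame) [-2.91 -2.71  0.16] n>= 2.91  turn [ 0.01 -0.02 -4.86]
```

View pics/w14.png

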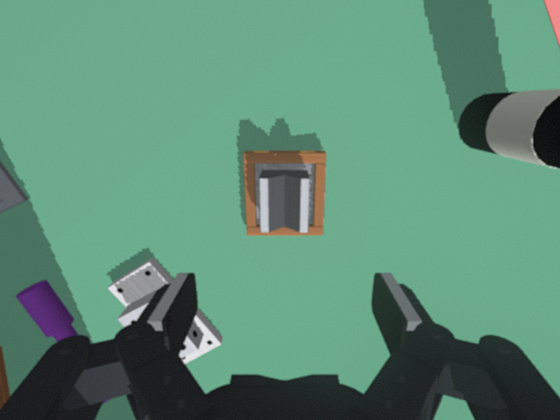

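The V-block sits in its pocket, at w14 (285,203). Next is the holed block.

move_arm(
  commands=[
    {"gripper":85,"travel":[-0.73,-0.68,0],"delta_rot":[0,0,0]},
    {"gripper":85,"travel":[-0.73,-0.68,0],"delta_rot":[0,0,0]},
    {"gripper":85,"travel":[-0.73,-0.68,0],"delta_rot":[0,0,0]},
    {"gripper":85,"travel":[-0.72,-0.67,0],"delta_rot":[0,0,0]},
    {"gripper":85,"travel":[0,0,0],"delta_rot":[0,0,-0.97]},
    {"gripper":85,"travel":[0,0,0],"delta_rot":[0,0,-0.97]},
    {"gripper":85,"travel":[0,0,0],"delta_rot":[0,0,-0.97]},
    {"gripper":85,"travel":[0,0,0],"delta_rot":[0,0,-0.97]},
    {"gripper":85,"travel":[0,0,0.2],"delta_rot":[0,0,-0.98]},
    {"gripper":85,"travel":[0,0,0],"delta_rot":[0,0,0]},
  ],
)

```text
clock: 20.8
position: [0.4536, -0.1428, 0.3252]
tcp_rot: [-0.001, 0.994, 0.111, -0.001]
ft_force: [-0.2, -0.8, 0.0]
gripper_width: 0.0852
```

```bash
python3 plan.py 0.454 -.143 0.193 12.8;  python3 - <<'E'
from h import *
i,K,E=grab("wrist"); save("w15.png",i,(200,110,360,260),3.9); np.savez("w15.npz",K=K,E=E)
E
```

```text
t 20.8 pos [ 0.4536 -0.1428  0.3252] toolx 12.74 w 0.0852 F [-0.2 -0.8  0. ]
travel(units,cur frame) [0.01 0.01 2.64] n>= 2.64  turn [-0.02  0.02 -0.01]
```

View pics/w15.png

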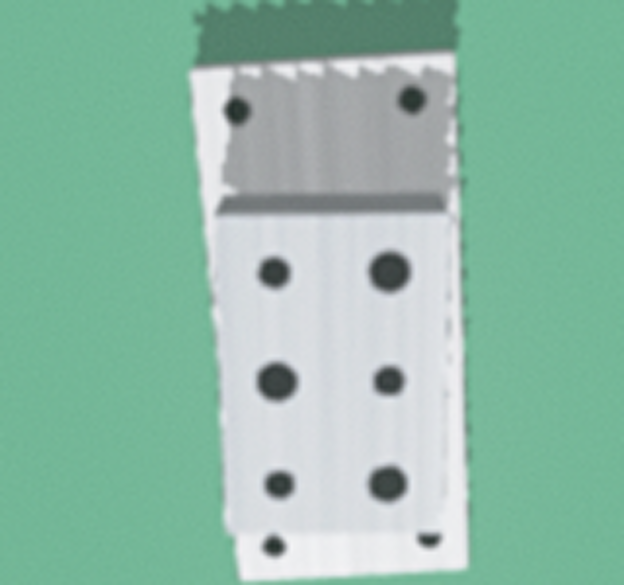

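```bash
cat > /tmp/a.py <<'E'
from fit1 import *
d=np.load("w15.npz"); A=lambda p:up(p,(200,110),3.9)
fit("block",[(d["K"],d["E"],A([(215,213),(447,213),(444,533),(229,533)]))],.076,.051,.037)
fit("plate",[(d["K"],d["E"],A([(190,69),(455,52),(468,569),(240,581)]))],.13,.06,.012)
E
python3 /tmp/a.py
```

```text
block [ 0.4518 -0.1433] yaw 13.4 rms 0.53
plate [ 0.4549 -0.1439] yaw 16.2 rms 0.14
```

```bash
python3 plan.py 0.4518 -.1433 0.193 13.4
```

```text
t 20.95 pos [ 0.454  -0.1428  0.3265] toolx 12.65 w 0.0852 F [-0.5  0.5  0.5]
travel(units,cur frame) [-0.04  0.    2.67] n>= 2.67  turn [-0.01  0.01 -0.13]
```

move_arm(
  commands=[
    {"gripper":85,"travel":[-0.04,0.01,0.6],"delta_rot":[0,0,-0.13]},
    {"gripper":85,"travel":[0,0,0.7],"delta_rot":[0,0,0]},
    {"gripper":85,"travel":[0,0,0.6],"delta_rot":[0,0,0]},
    {"gripper":85,"travel":[0,0,0.5],"delta_rot":[0,0,0]},
    {"gripper":80,"travel":[0,0,0.25],"delta_rot":[0,0,0]},
    {"gripper":65,"travel":[0,0,0],"delta_rot":[0,0,0]},
    {"gripper":57,"travel":[0,0,0],"delta_rot":[0,0,0]},
    {"gripper":57,"travel":[0,0,0],"delta_rot":[0,0,0]},
  ],
)

```text
clock: 21.95
position: [0.4525, -0.1439, 0.195]
tcp_rot: [0.0, 0.993, 0.118, 0.001]
ft_force: [-0.1, 0.2, 0.3]
gripper_width: 0.0573
```

```bash
python3 plan.py 0.4518 -.1433 0.193 13.4;  python3 - <<'E'
from h import *
i,K,E=grab("wrist"); save("w16.png",i,(160,100,410,350),2.4)
E
```

```text
t 21.95 pos [ 0.4525 -0.1439  0.195 ] toolx 13.54 w 0.0573 F [-0.1  0.2  0.3]
travel(units,cur frame) [-0.01 -0.01  0.04] n>= 0.04  turn [ 0.01 -0.01  0.02]
```

View pics/w16.png

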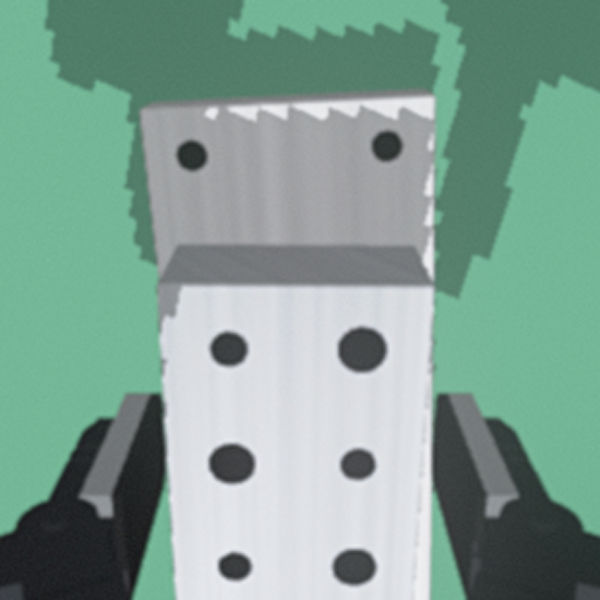

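move_arm(
  commands=[
    {"gripper":54,"travel":[0,0,0.04],"delta_rot":[0,0,0]},
    {"gripper":50,"travel":[0,0,0],"delta_rot":[0,0,0]},
    {"gripper":42,"travel":[0,0,0],"delta_rot":[0,0,0]},
    {"gripper":42,"travel":[0,0,0],"delta_rot":[0,0,0]},
    {"gripper":42,"travel":[0,0,0],"delta_rot":[0,0,0]},
  ],
  force=75,
)

```text
clock: 22.62
position: [0.4523, -0.1438, 0.1926]
tcp_rot: [0.0, 0.993, 0.118, 0.0]
ft_force: [-3.6, 2.3, 14.6]
gripper_width: 0.0493
```

```bash
python3 plan.py 0.4518 -.1433 0.193 13.4
```

```text
t 22.62 pos [ 0.4523 -0.1438  0.1926] toolx 13.54 w 0.0493 F [-3.6  2.3 14.6]
travel(units,cur frame) [-0.01 -0.01 -0.01] n>= 0.01  turn [ 0.   -0.    0.02]
```

move_arm(
  commands=[
    {"gripper":42,"travel":[0,0,-0.1],"delta_rot":[0,0,0]},
    {"gripper":42,"travel":[0,0,-0.2],"delta_rot":[0,0,0]},
    {"gripper":42,"travel":[0,0,-0.6],"delta_rot":[0,0,0]},
    {"gripper":42,"travel":[0,0,-0.8],"delta_rot":[0,0,0]},
    {"gripper":42,"travel":[0,0,-0.8],"delta_rot":[0,0,0]},
    {"gripper":42,"travel":[0,0,-0.5],"delta_rot":[0,0,0]},
    {"gripper":42,"travel":[0,0,0],"delta_rot":[0,0,0]},
  ],
)

```text
clock: 23.5
position: [0.4524, -0.1438, 0.3437]
tcp_rot: [0.001, 0.993, 0.118, 0.001]
ft_force: [0.4, 0.2, -7.4]
gripper_width: 0.0493
```

```bash
python3 plan.py 0.385 .15 0.35 -25;  python3 - <<'E'
from h import *
i,K,E=grab("wrist"); save("w17.png",i); np.savez("w17.npz",K=K,E=E)
E
```

```text
t 23.5 pos [ 0.4524 -0.1438  0.3437] toolx 13.54 w 0.0493 F [ 0.4  0.2 -7.4]
travel(units,cur frame) [ 0.07 -6.03 -0.14] n>= 6.03  turn [ 0.01 -0.03  6.42]
```

View pics/w17.png

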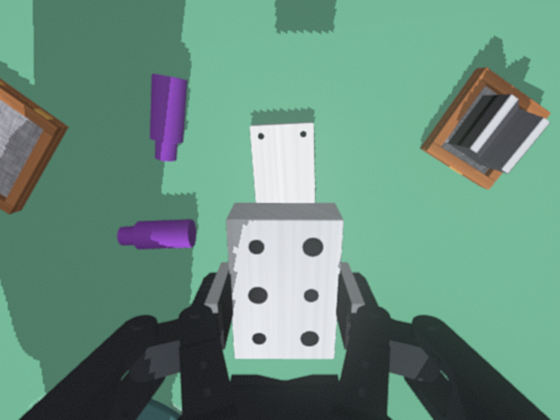

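```bash
python3 -c "
from cell import env; print(env.sense()['joint_pos'].round(3))"
```

```text
[ 0.497  0.239 -0.287  2.032  0.088  0.881 -1.173]
```

move_arm(
  commands=[
    {"gripper":42,"travel":[0,-0.7,0],"delta_rot":[0,0,0]},
    {"gripper":42,"travel":[0,-0.8,0],"delta_rot":[0,0,0]},
    {"gripper":42,"travel":[0,-0.8,0],"delta_rot":[0,0,0]},
    {"gripper":42,"travel":[0,-0.8,0],"delta_rot":[0,0,0]},
    {"gripper":42,"travel":[0,-0.8,0],"delta_rot":[0,0,0]},
    {"gripper":42,"travel":[0,-0.8,0],"delta_rot":[0,0,0]},
    {"gripper":42,"travel":[0,-0.8,0],"delta_rot":[0,0,0]},
    {"gripper":42,"travel":[0.07,-0.5,0],"delta_rot":[0,0,0.8]},
    {"gripper":42,"travel":[0,0,0],"delta_rot":[0,0,0.8]},
    {"gripper":42,"travel":[0,0,0],"delta_rot":[0,0,0.8]},
  ],
)

```text
clock: 24.8
position: [0.3848, 0.1488, 0.3408]
tcp_rot: [0.0, 1.0, -0.008, -0.001]
ft_force: [0.2, -0.3, -6.3]
gripper_width: 0.0493
```

move_arm(
  commands=[
    {"gripper":42,"travel":[0,0,0],"delta_rot":[0,0,0.8]},
    {"gripper":42,"travel":[0,0,0],"delta_rot":[0,0,0.8]},
    {"gripper":42,"travel":[0,0,0],"delta_rot":[0,0,0.8]},
    {"gripper":42,"travel":[0,0,0],"delta_rot":[0,0,0.8]},
    {"gripper":42,"travel":[0,0,0],"delta_rot":[0,0,0.8]},
    {"gripper":42,"travel":[0,0,0],"delta_rot":[0,0,0]},
    {"gripper":42,"travel":[0,0,0],"delta_rot":[0,0,0]},
  ],
)

```text
clock: 25.68
position: [0.3852, 0.1486, 0.3415]
tcp_rot: [0.0, 0.977, -0.214, -0.001]
ft_force: [0.4, -0.2, -6.1]
gripper_width: 0.0492
```

```bash
python3 plan.py 0.434 .137 0.25 -25;  python3 - <<'E'
from h import *
i,K,E=grab("wrist"); save("w18.png",i,(150,30,430,240),2.8); np.savez("w18.npz",K=K,E=E);print(env.sense()['joint_pos'].round(3))
E
```

```text
t 25.68 pos [0.3852 0.1486 0.3415] toolx -24.73 w 0.0492 F [ 0.4 -0.2 -6.1]
travel(units,cur frame) [ 0.99 -0.2   1.83] n>= 1.83  turn [0.01 0.01 0.05]
[-2.000e-03  1.430e-01 -4.710e-01  2.162e+00  8.500e-02  8.550e-01
 -2.527e+00]
```

View pics/w18.png

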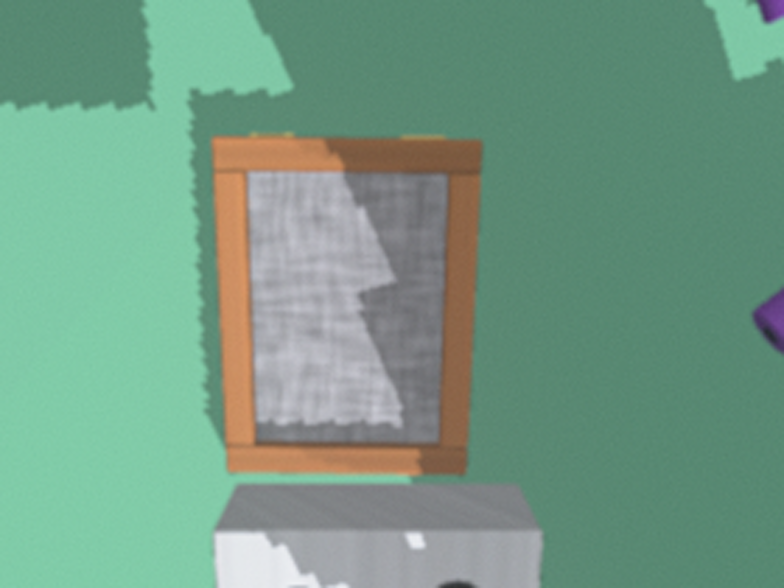

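```bash
cat > /tmp/a.py <<'E'
from fit1 import *
import plan
d=np.load("w18.npz"); A=lambda p:up(p,(150,30),2.8)
x=fit("bcase",[(d["K"],d["E"],A([(212,139),(482,142),(466,473),(229,471)]))],.11,.085,.016)
Q=A([(248,171),(449,173),(441,443),(256,445)]); print(ray(d["K"],d["E"],Q,.016).mean(0))
plan.go([x[0],x[1],.205],np.degrees(x[2])%180-180 if np.degrees(x[2])%180>90 else np.degrees(x[2])%180)
E
python3 /tmp/a.py
```

```text
bcase [0.434 0.137] yaw 334.7 rms 0.65
[0.43450096 0.13635261 0.016     ]
t 25.82 pos [0.3853 0.1487 0.342 ] toolx -24.79 w 0.049 F [ 0.3  0.7 -6.1]
travel(units,cur frame) [ 0.98 -0.2   2.74] n>= 2.74  turn [0.   0.   0.09]
```

move_arm(
  commands=[
    {"gripper":42,"travel":[0.5,-0.1,0.3],"delta_rot":[0,0,0.09]},
    {"gripper":42,"travel":[0.48,-0.1,0.6],"delta_rot":[0,0,0]},
    {"gripper":42,"travel":[0,0,0.6],"delta_rot":[0,0,0]},
    {"gripper":42,"travel":[0,0,0.6],"delta_rot":[0,0,0]},
    {"gripper":42,"travel":[0,0,0.4],"delta_rot":[0,0,0]},
    {"gripper":42,"travel":[0,0,0.24],"delta_rot":[0,0,0]},
    {"gripper":42,"travel":[0,0,0],"delta_rot":[0,0,0]},
  ],
)

```text
clock: 26.7
position: [0.4339, 0.137, 0.2048]
tcp_rot: [0.0, 0.976, -0.22, -0.0]
ft_force: [0.0, 0.2, -6.4]
gripper_width: 0.0495
```

```bash
python3 plan.py 0.4342 .1367 0.1886 -25.3;  python3 - <<'E'
from h import *
i,K,E=grab("wrist"); save("w19.png",i,(160,80,410,350),2.2)
i,K,E=grab("side"); save("s19.png",i,(240,260,360,360),6);print(env.sense()['joint_pos'].round(3))
E
```

```text
t 26.7 pos [0.4339 0.137  0.2048] toolx -25.36 w 0.0495 F [ 0.   0.2 -6.4]
travel(units,cur frame) [0.01 0.   0.32] n>= 0.32  turn [ 0.    0.01 -0.01]
[-0.067  0.463 -0.358  2.154  0.295  0.57  -2.654]
```

View pics/w19.png

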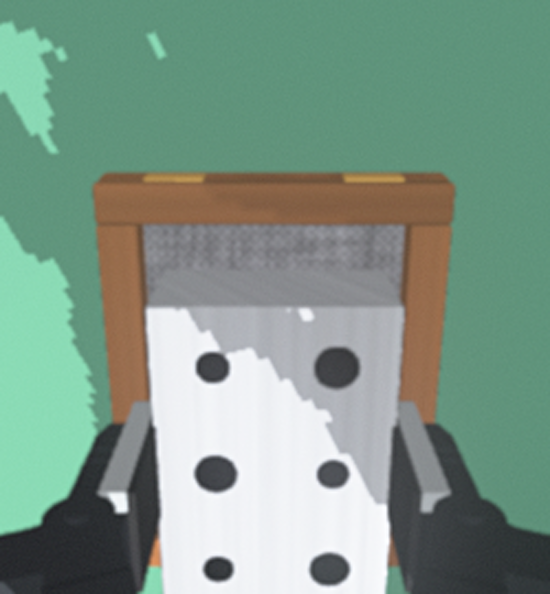

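View pics/s19.png

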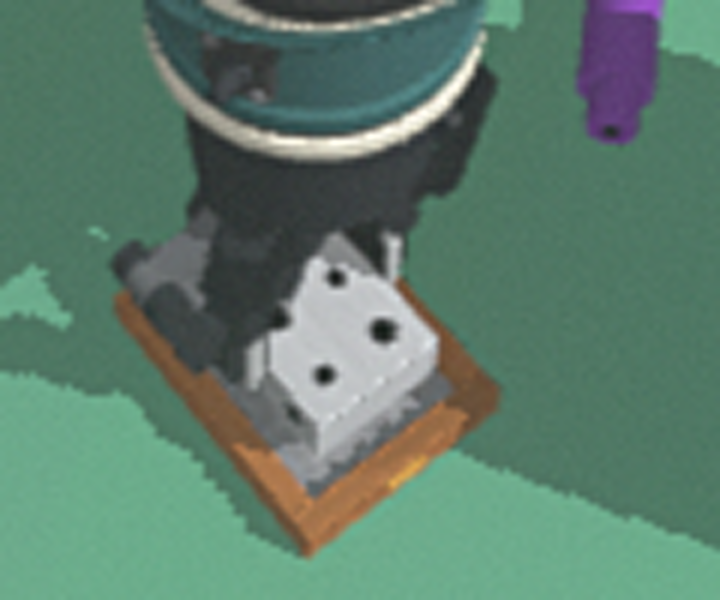

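move_arm(
  commands=[
    {"gripper":42,"travel":[0,0,0.16],"delta_rot":[0,0,0]},
    {"gripper":42,"travel":[0,0,0.1],"delta_rot":[0,0,0]},
    {"gripper":42,"travel":[0,0,0],"delta_rot":[0,0,0]},
    {"gripper":42,"travel":[0,0,0],"delta_rot":[0,0,0]},
  ],
)

```text
clock: 27.3
position: [0.434, 0.137, 0.1922]
tcp_rot: [-0.0, 0.976, -0.22, -0.0]
ft_force: [-0.0, 0.0, -5.8]
gripper_width: 0.0489
```

move_arm(
  commands=[
    {"gripper":42,"travel":[0,0,0.04],"delta_rot":[0,0,0]},
    {"gripper":42,"travel":[0,0,0],"delta_rot":[0,0,0]},
  ],
)

```text
clock: 27.55
position: [0.4339, 0.137, 0.1901]
tcp_rot: [0.0, 0.976, -0.22, -0.0]
ft_force: [0.9, 0.1, -6.5]
gripper_width: 0.0493
```

move_arm(
  commands=[
    {"gripper":42,"travel":[0,0,0.03],"delta_rot":[0,0,0]},
    {"gripper":42,"travel":[0,0,0],"delta_rot":[0,0,0]},
  ],
)

```text
clock: 27.8
position: [0.434, 0.137, 0.1887]
tcp_rot: [-0.0, 0.976, -0.22, 0.0]
ft_force: [-0.5, -0.0, -2.7]
gripper_width: 0.0489
```

move_arm(
  commands=[
    {"gripper":42,"travel":[0,0,0.01],"delta_rot":[0,0,0]},
    {"gripper":42,"travel":[0,0,0],"delta_rot":[0,0,0]},
    {"gripper":49,"travel":[0,0,0],"delta_rot":[0,0,0]},
    {"gripper":51,"travel":[0,0,0],"delta_rot":[0,0,0]},
    {"gripper":55,"travel":[0,0,0],"delta_rot":[0,0,0]},
    {"gripper":62,"travel":[0,0,0],"delta_rot":[0,0,0]},
    {"gripper":62,"travel":[0,0,0],"delta_rot":[0,0,0]},
  ],
)

```text
clock: 28.68
position: [0.434, 0.137, 0.1882]
tcp_rot: [-0.0, 0.976, -0.22, 0.0]
ft_force: [0.2, 0.2, 0.2]
gripper_width: 0.0621
```

move_arm(
  commands=[
    {"gripper":70,"travel":[0,0,-0.3],"delta_rot":[0,0,0]},
    {"gripper":85,"travel":[0,0,-0.7],"delta_rot":[0,0,0]},
    {"gripper":85,"travel":[0,0,-0.8],"delta_rot":[0,0,0]},
    {"gripper":85,"travel":[0,0,-0.9],"delta_rot":[0,0,0]},
    {"gripper":85,"travel":[0,0,-0.9],"delta_rot":[0,0,0]},
    {"gripper":85,"travel":[0,0,0],"delta_rot":[0,0,0]},
  ],
)

```text
clock: 29.42
position: [0.4342, 0.1373, 0.372]
tcp_rot: [-0.001, 0.976, -0.22, 0.003]
ft_force: [-0.0, -0.2, -0.6]
gripper_width: 0.0851
```

```bash
python3 plan.py 0.52 -.03 0.40 0;  python3 - <<'E'
from h import *
i,K,E=grab("wrist"); save("w20.png",i)
print(env.sense()['joint_pos'].round(3))
E
```

```text
t 29.43 pos [0.4342 0.1373 0.372 ] toolx -25.38 w 0.0851 F [-0.  -0.2 -0.6]
travel(units,cur frame) [ 2.99  2.29 -0.55] n>= 2.99  turn [-0.02 -0.05 -4.23]
[ 0.051  0.179 -0.466  2.044  0.1    0.937 -2.482]
```

View pics/w20.png

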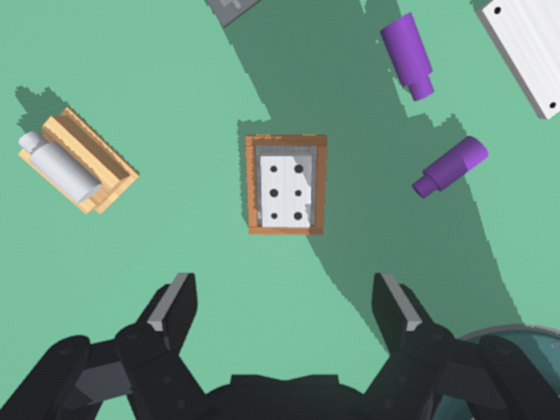

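The block lies flat in its case, at w20 (285,190). Before taking the plate I'll survey the rack and rehearse the 45° tilt with an empty gripper.

```bash
python3 plan.py 0.60 -.02 0.42 8
```

```text
t 29.48 pos [0.4339 0.137  0.3702] toolx -25.39 w 0.0849 F [-0.7 -0.7 -0.4]
travel(units,cur frame) [ 4.35  1.41 -0.99] n>= 4.35  turn [-0.01 -0.03 -5.57]
```

move_arm(
  commands=[
    {"gripper":70,"travel":[0.7,0.2,-0.3],"delta_rot":[0,0,0]},
    {"gripper":70,"travel":[0.73,0.24,-0.3],"delta_rot":[0,0,0]},
    {"gripper":70,"travel":[0.73,0.24,-0.2],"delta_rot":[0,0,0]},
    {"gripper":70,"travel":[0.73,0.24,-0.2],"delta_rot":[0,0,0]},
    {"gripper":70,"travel":[0.73,0.24,0],"delta_rot":[0,0,0]},
    {"gripper":70,"travel":[0.73,0.25,0],"delta_rot":[0,0,0]},
    {"gripper":70,"travel":[0,0,0],"delta_rot":[0,0,-0.93]},
    {"gripper":70,"travel":[0,0,0],"delta_rot":[0,0,-0.93]},
    {"gripper":70,"travel":[0,0,0],"delta_rot":[0,0,-0.93]},
    {"gripper":70,"travel":[0,0,0],"delta_rot":[0,0,-0.93]},
  ],
)

```text
clock: 30.72
position: [0.6, -0.0199, 0.4173]
tcp_rot: [-0.0, 1.0, -0.025, -0.001]
ft_force: [-0.4, 0.0, -0.4]
gripper_width: 0.0699
```

move_arm(
  commands=[
    {"gripper":70,"travel":[0,0,0],"delta_rot":[0,0,-0.93]},
    {"gripper":70,"travel":[0,0,0],"delta_rot":[0,0,-0.93]},
    {"gripper":70,"travel":[0,0,0],"delta_rot":[0,0,0]},
    {"gripper":70,"travel":[0,0,0],"delta_rot":[0,0,0]},
  ],
)

```text
clock: 31.22
position: [0.6001, -0.02, 0.4178]
tcp_rot: [-0.0, 0.998, 0.069, -0.0]
ft_force: [0.0, -0.6, 0.1]
gripper_width: 0.0697
```

```bash
python3 plan.py 0.60 -.02 0.42 8;python3 - <<'E'
from h import *
i,K,E=grab("wrist"); save("w21.png",i,None,1.4); np.savez("w21.npz",K=K,E=E); cv2.imwrite("w21raw.png",i)
print(env.sense()['joint_pos'].round(3))
E
```

```text
t 31.23 pos [ 0.6001 -0.02    0.4178] toolx 7.97 w 0.0697 F [ 0.  -0.6  0.1]
travel(units,cur frame) [-0.    0.   -0.04] n>= 0.04  turn [-0.    0.01 -0.01]
[ 0.324  0.395 -0.445  1.651  0.183  1.138 -1.599]
```

View pics/w21.png

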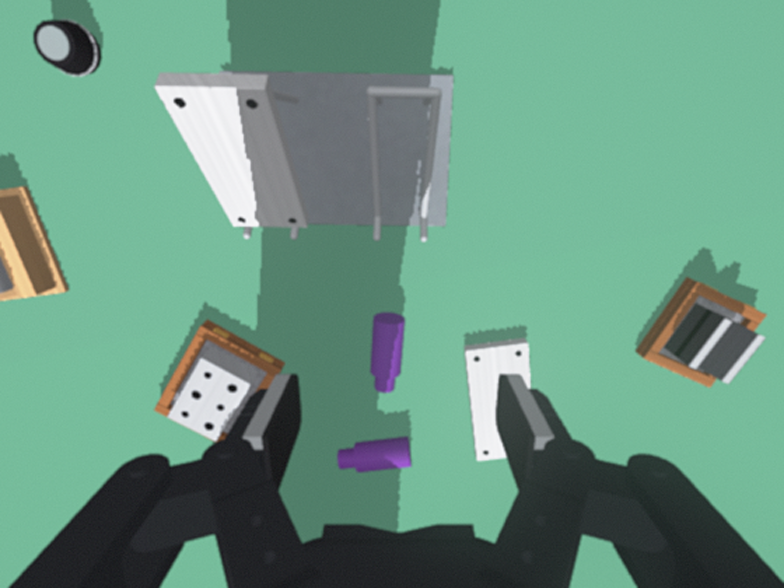

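```bash
python3 - <<'E'
from h import *
i=cv2.imread("w21raw.png"); save("w21a.png",i,(105,40,335,180),3.4)
i2,K,E=grab("side"); save("s21.png",i2,(160,180,270,285),5.6)
i2,K,E=grab("scene"); save("c21.png",i2,(285,205,390,285),7.5)
E
```

```text
(no output)
```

View pics/w21a.png

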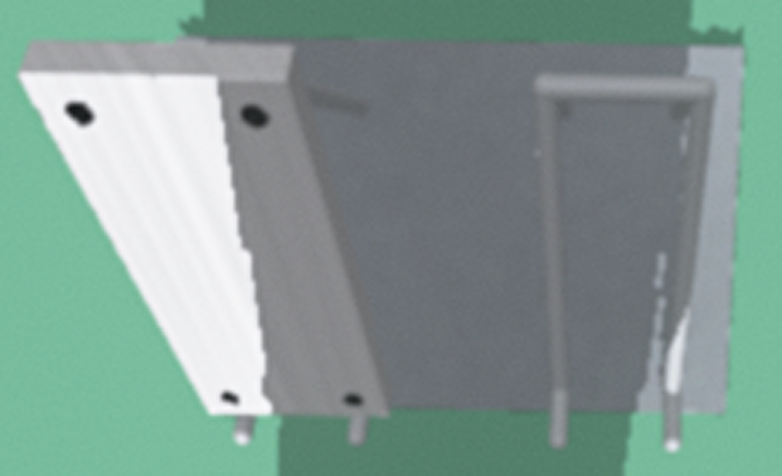

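View pics/s21.png

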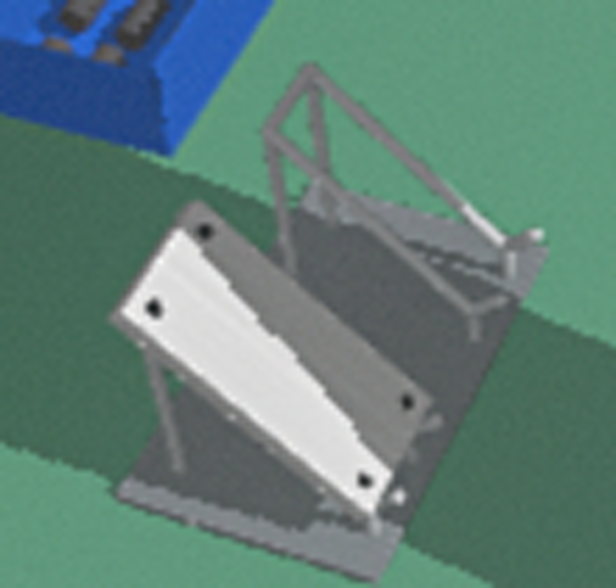

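View pics/c21.png

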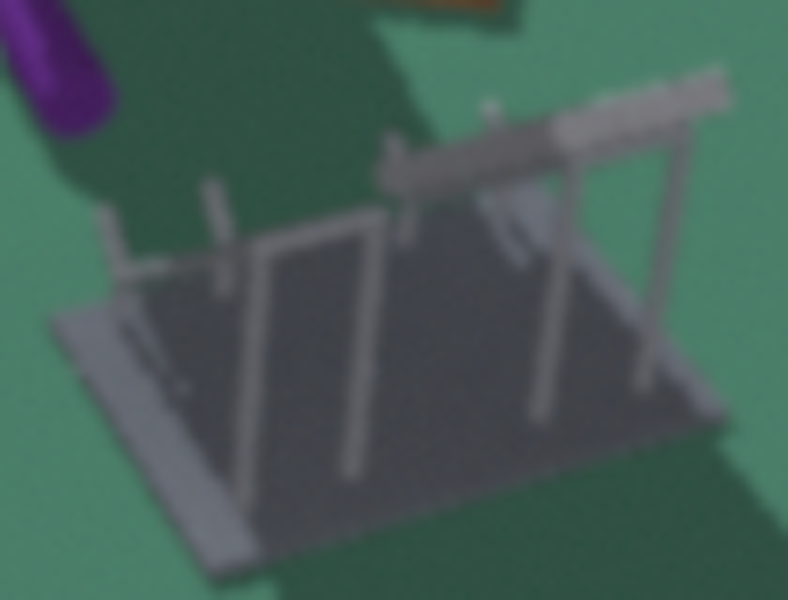

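```bash
cat > /tmp/a.py <<'E'
from fit1 import *
d=np.load("w21.npz"); W=(d["K"],d["E"]); A=lambda p:up(p,(105,40),3.4); S=lambda p:up(p,(160,180),5.6); C=lambda p:up(p,(285,205),7.5)
q=np.sqrt(.5)
def pl(a,y,t): return [.001+a*q-t*q, y, .075+a*q+t*q]
def tip(y): return [-.0598,y,.0397]
obs=[]
for m,p in [([.06,-.04,.006],(743,47)),([-.06,-.04,.006],(724,411)),(pl(.065,.135,.012),(20,73)),(pl(.065,.075,.012),(291,83)),(pl(-.065,.135,.012),(210,413)),(pl(-.065,.075,.012),(388,415)),(tip(.019),(558,445)),(tip(-.019),(673,447)),(tip(.124),(242,440)),(tip(.086),(357,440))]: obs.append(("w",W,m,A([p])[0]))
for m,p in [([.06,.145,.006],(118,490)),([-.06,.145,.006],(378,572)),([-.06,-.04,.006],(548,250)),(pl(.065,.135,.012),(118,316)),(pl(.065,.075,.012),(192,205)),(pl(-.065,.075,.012),(432,402))]: obs.append(("s",(K2,E2),m,S([p])[0]))
for m,p in [([-.06,-.04,.006],(50,318)),([.06,-.04,.006],(210,562)),([.06,.145,.006],(730,412)),(tip(-.019),(103,208)),(tip(.019),(210,182)),(tip(.086),(393,138))]: obs.append(("c",(K,E),m,C([p])[0]))
def run(sel):
    def f(v):
        Rz=R.from_euler('z',v[2]).as_matrix(); r=[]
        for c,(k,e),m,p in obs:
            if c in sel: r+=list(proj(k,e,Rz@np.array(m)+[v[0],v[1],0])[0]-p)
        return np.array(r)
    s=least_squares(f,[.68,-.065,.14],loss='soft_l1'); r=f(s.x).reshape(-1,2)
    print(sel,s.x[:2].round(4),np.degrees(s.x[2]).round(2)); print(r.round(1).tolist())
for sel in("w","s","c","wsc"): run(sel)
E
python3 /tmp/a.py
```

```text
w [ 0.6728 -0.0122] 6.8
[[0.8, 4.2], [0.4, 4.6], [-0.7, 0.6], [-0.8, -0.6], [0.0, 0.4], [0.8, 0.9], [0.1, -1.0], [-0.2, -0.9], [0.2, -1.4], [0.0, -0.7]]
s [ 0.6745 -0.0102] 7.35
[[-0.0, 1.8], [0.5, 2.1], [0.6, -0.4], [-0.5, -0.5], [0.0, -1.2], [-0.5, -0.5]]
c [ 0.6741 -0.013 ] 7.17
[[-0.8, -1.2], [-0.5, 0.2], [-0.1, -1.3], [0.6, 1.0], [0.5, 0.7], [0.2, 0.1]]
wsc [ 0.6732 -0.012 ] 6.91
[[0.6, 3.7], [0.4, 4.2], [-1.0, 0.4], [-1.1, -1.0], [0.0, 0.3], [0.8, 0.6], [0.2, -1.4], [-0.1, -1.4], [0.3, -1.5], [0.1, -0.9], [0.6, 1.1], [0.8, 1.7], [1.4, -0.5], [0.2, -1.1], [0.8, -1.7], [0.1, -0.9], [-0.4, -1.6], [-0.3, -0.1], [0.2, -1.4], [1.0, 0.7], [0.9, 0.4], [0.6, -0.1]]
```

```bash
sed -i 's/^def run/obs=[o for o in obs if o[2][2]!=.006]\ndef run/' /tmp/a.py; python3 /tmp/a.py
```

```text
w [ 0.6719 -0.0126] 6.31
[[0.1, 0.4], [0.0, -0.1], [-0.1, 0.3], [0.6, 1.2], [-0.1, -0.3], [-0.4, 0.0], [0.0, -1.5], [-0.1, -0.5]]
s [ 0.6736 -0.0088] 7.89
[[-0.1, 0.4], [0.2, -0.4], [-0.1, -0.0]]
c [ 0.671  -0.0153] 5.37
[[-0.1, 0.0], [-0.0, 0.0], [0.1, -0.1]]
wsc [ 0.6719 -0.0125] 6.38
[[-0.1, 0.5], [-0.1, -0.1], [-0.1, 0.3], [0.6, 1.2], [-0.1, -0.4], [-0.4, -0.0], [0.0, -1.4], [-0.1, -0.5], [0.4, -1.4], [1.2, -1.9], [0.3, -0.7], [0.8, 0.3], [0.7, 0.1], [0.6, -0.3]]
```

move_arm(
  commands=[
    {"gripper":70,"travel":[-0.5,0,0],"delta_rot":[0,0.9,0]},
    {"gripper":70,"travel":[-0.5,0,0],"delta_rot":[0,0.9,0]},
    {"gripper":70,"travel":[0,0,0],"delta_rot":[0,0.9,0]},
    {"gripper":70,"travel":[0,0,0],"delta_rot":[0,0.9,0]},
    {"gripper":70,"travel":[0,0,0],"delta_rot":[0,0.9,0]},
    {"gripper":70,"travel":[0,0,0],"delta_rot":[0,0.9,0]},
    {"gripper":70,"travel":[0,0,0],"delta_rot":[0,0.9,0]},
    {"gripper":70,"travel":[0,0,0],"delta_rot":[0,0.9,0]},
    {"gripper":70,"travel":[0,0,0],"delta_rot":[0,0.3,0]},
    {"gripper":70,"travel":[0,0,0],"delta_rot":[0,0,0]},
  ],
)

```text
clock: 32.83
position: [0.5508, -0.0281, 0.4142]
tcp_rot: [-0.026, 0.924, 0.064, 0.375]
ft_force: [0.1, 0.1, -0.3]
gripper_width: 0.07
```

```bash
cat > rk.py <<'E'
from h import *
import plan
PS=np.radians(6.5); RK=np.array([.672,-.0123,0.])
Rz=R.from_euler('z',PS).as_matrix(); q=np.sqrt(.5)
RT=Rz@np.c_[[q,0,q],np.cross([q,0,-q],[q,0,q]),[q,0,-q]]
def tcp(up_,off,d=.162,y=0): # up-slope shift of plate from seat, normal offset; d: TCP to plate mid-thickness; 
    c=np.array([.001,y,.075])+np.array([-q,0,q])*(.006+off)+np.array([q,0,q])*up_
    return RK+Rz@(c-d*np.array([q,0,-q]))
if __name__=="__main__":
    import sys
    a=[float(v) for v in sys.argv[1:]]
    print("target",tcp(*a).round(4)); plan.go(tcp(*a),Rt=RT); print(env.sense()['joint_pos'].round(3))
E
python3 rk.py 0 .06
```

```text
target [ 0.5128 -0.0304  0.2362]
t 32.83 pos [ 0.5508 -0.0281  0.4142] toolx 8.01 w 0.07 F [ 0.1  0.1 -0.3]
travel(units,cur frame) [-3.02 -0.06  2.02] n>= 3.02  turn [-0.16  0.14  0.18]
[ 0.699  0.219 -0.753  2.019  0.21   0.198 -1.604]
```

The base-plate pose in the rack would need j6 at its limit (0.198 against 0.19) if I held the plate square. I'll pick it with the tool leaning 25° inward instead, so placing needs only 20° outward.

```bash
cat > pk.py <<'E'
from h import *
import plan,sys
def go(x,y,z,yaw,tilt):
    a=np.radians(tilt);Rz=R.from_euler('z',np.radians(yaw)).as_matrix()
    X=np.array([np.cos(a),0,np.sin(a)]);Z=np.array([np.sin(a),0,-np.cos(a)])
    plan.go([x,y,z],Rt=Rz@np.c_[X,np.cross(Z,X),Z]); print(env.sense()['joint_pos'].round(3))
if __name__=="__main__": go(*[float(v) for v in sys.argv[1:]])
E
python3 pk.py .53 -.12 .36 16.2 -25
```

```text
t 32.83 pos [ 0.5508 -0.0281  0.4142] toolx 8.01 w 0.07 F [ 0.1  0.1 -0.3]
travel(units,cur frame) [-1.23  1.76  0.31] n>= 1.76  turn [  0.25 -11.5   -1.44]
[ 0.699  0.219 -0.753  2.019  0.21   0.198 -1.604]
```

move_arm(
  commands=[
    {"gripper":70,"travel":[0,0,0],"delta_rot":[0,-0.95,0]},
    {"gripper":70,"travel":[0,0,0],"delta_rot":[0,-0.95,0]},
    {"gripper":70,"travel":[0,0,0],"delta_rot":[0,-0.95,0]},
    {"gripper":70,"travel":[0,0,0],"delta_rot":[0,-0.95,0]},
    {"gripper":70,"travel":[0,0,0],"delta_rot":[0,-0.95,0]},
    {"gripper":70,"travel":[0,0,0],"delta_rot":[0,-0.95,0]},
    {"gripper":70,"travel":[0,0,0],"delta_rot":[0,-0.95,0]},
    {"gripper":70,"travel":[0,0,0],"delta_rot":[0,-0.9,0]},
    {"gripper":70,"travel":[0,0,0],"delta_rot":[0,0,0]},
  ],
)

```text
clock: 33.95
position: [0.5512, -0.0262, 0.414]
tcp_rot: [-0.0, 0.997, 0.071, -0.01]
ft_force: [0.5, -1.0, 0.3]
gripper_width: 0.0699
```

```bash
python3 pk.py .53 -.12 .36 16.2 -25
```

```text
t 33.95 pos [ 0.5512 -0.0262  0.414 ] toolx 8.17 w 0.0699 F [ 0.5 -1.   0.3]
travel(units,cur frame) [-0.66  1.8   1.09] n>= 1.8  turn [-0.33 -3.96 -1.31]
[ 0.555  0.357 -0.698  1.763  0.249  1.134 -1.652]
```

move_arm(
  commands=[
    {"gripper":70,"travel":[-0.22,0.6,0.2],"delta_rot":[0,0,-0.67]},
    {"gripper":70,"travel":[-0.22,0.6,0.2],"delta_rot":[0,0,-0.67]},
    {"gripper":70,"travel":[-0.1,0.6,0.2],"delta_rot":[0,0,0]},
    {"gripper":70,"travel":[0,0,0.2],"delta_rot":[0,-0.9,0]},
    {"gripper":70,"travel":[0,0,0],"delta_rot":[0,-0.9,0]},
    {"gripper":70,"travel":[0,0,0],"delta_rot":[0,-0.9,0]},
    {"gripper":70,"travel":[0,0,0],"delta_rot":[0,-0.9,0]},
    {"gripper":70,"travel":[0,0,0],"delta_rot":[0,-0.37,0]},
    {"gripper":70,"travel":[0,0,0],"delta_rot":[0,0,0]},
  ],
)

```text
clock: 35.08
position: [0.5425, -0.1197, 0.3745]
tcp_rot: [0.028, 0.967, 0.138, -0.213]
ft_force: [0.1, -0.3, 0.1]
gripper_width: 0.0701
```

```bash
python3 pk.py .5285 -.1226 .28 16.2 -25; python3 - <<'E'
from h import *
i,K,E=grab("wrist"); save("w22.png",i); np.savez("w22.npz",K=K,E=E)
E
```

```text
t 35.08 pos [ 0.5425 -0.1197  0.3745] toolx 16.24 w 0.0701 F [ 0.1 -0.3  0.1]
travel(units,cur frame) [ 0.54 -0.02  1.84] n>= 1.84  turn [-0.04 -0.02  0.01]
[ 0.58   0.495 -0.611  1.689  0.377  1.489 -1.438]
```

View pics/w22.png

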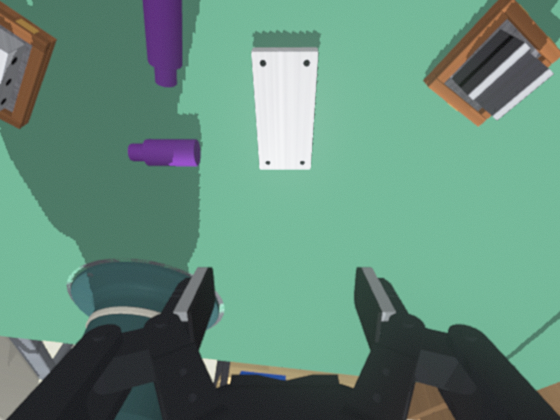

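```bash
python3 - <<'E'
from h import *
i=cv2.imread("pics/w22.png"); save("w22a.png",i,(235,35,335,185),4)
E
```

```text
(no output)
```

View pics/w22a.png

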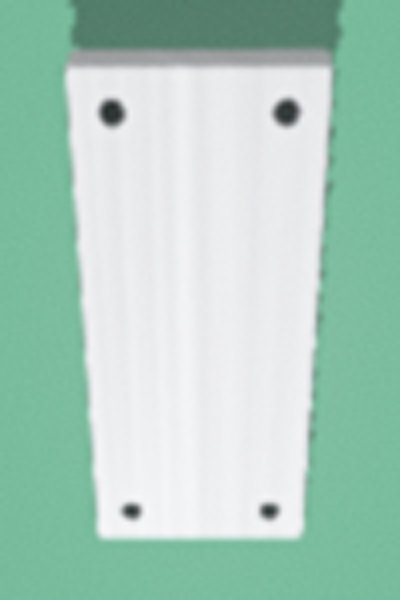

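```bash
cat > /tmp/a.py <<'E'
from fit1 import *
d=np.load("w22.npz"); A=lambda p:up(p,(235,35),4)
x=fit("plate",[(d["K"],d["E"],A([(67,67),(332,67),(303,538),(99,538)]))],.13,.06,.012)
y=x[2]%np.pi
c=x[:2]+(.006+.0706)*np.array([np.cos(y),np.sin(y)]); print(c)
import pk; pk.go(c[0],c[1],.18,np.degrees(y),-25)
E
python3 /tmp/a.py
```

```text
plate [ 0.4546 -0.144 ] yaw 16.3 rms 0.24
[ 0.52808776 -0.12245992]
t 35.23 pos [ 0.5424 -0.1202  0.3749] toolx 16.15 w 0.0702 F [-0.6 -0.1 -0.9]
travel(units,cur frame) [ 1.38 -0.03  3.66] n>= 3.66  turn [-0.03 -0.02 -0.03]
[ 0.582  0.494 -0.613  1.689  0.379  1.49  -1.439]
```

move_arm(
  commands=[
    {"gripper":70,"travel":[0.28,-0.03,0.73],"delta_rot":[0,0,0]},
    {"gripper":70,"travel":[0.28,0,0.73],"delta_rot":[0,0,0]},
    {"gripper":70,"travel":[0.28,0,0.73],"delta_rot":[0,0,0]},
    {"gripper":70,"travel":[0.28,0,0.73],"delta_rot":[0,0,0]},
    {"gripper":70,"travel":[0.26,0,0.73],"delta_rot":[0,0,0]},
    {"gripper":70,"travel":[0,0,0],"delta_rot":[0,0,0]},
    {"gripper":70,"travel":[0,0,0],"delta_rot":[0,0,0]},
  ],
)

```text
clock: 36.1
position: [0.5287, -0.1227, 0.1816]
tcp_rot: [0.03, 0.967, 0.137, -0.213]
ft_force: [-0.0, 0.3, 1.5]
gripper_width: 0.0698
```

```bash
python3 pk.py .5281 -.1225 .159 16.3 -25; python3 - <<'E'
from h import *
i,K,E=grab("wrist"); save("w23.png",i,None,1.3)
i,K,E=grab("side"); save("s23.png",i,(270,160,410,265),5.5)
E
```

```text
t 36.1 pos [ 0.5287 -0.1227  0.1816] toolx 16.1 w 0.0698 F [-0.   0.3  1.5]
travel(units,cur frame) [ 0.18 -0.01  0.42] n>= 0.42  turn [-0.02 -0.02 -0.03]
[ 0.529  0.742 -0.53   1.818  0.53   1.164 -1.582]
```

View pics/w23.png

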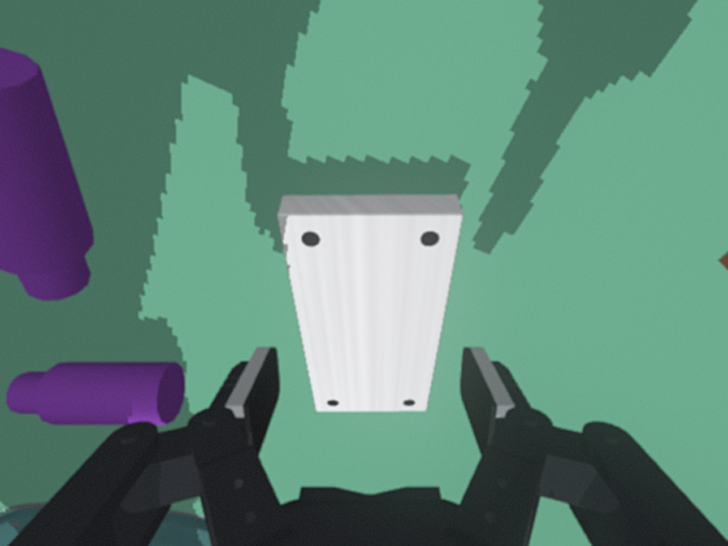

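View pics/s23.png

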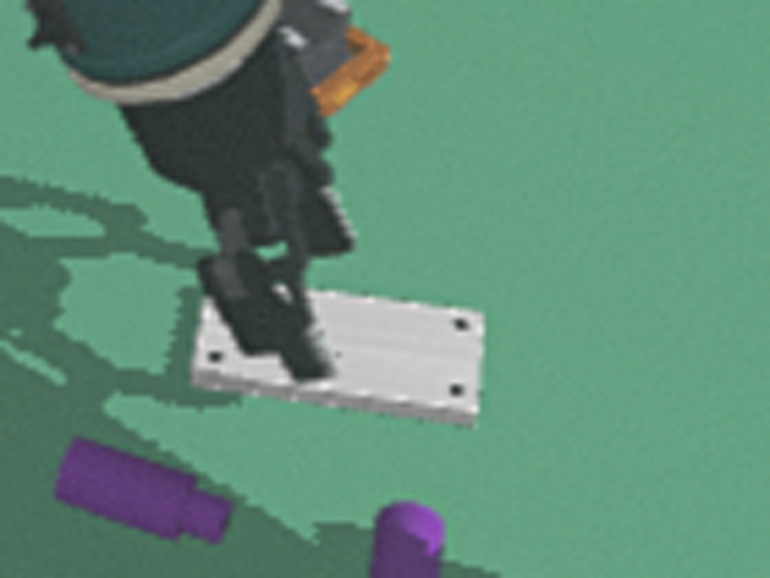

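move_arm(
  commands=[
    {"gripper":66,"travel":[0.09,-0.01,0.2],"delta_rot":[0,0,0]},
    {"gripper":65,"travel":[0.08,0,0.18],"delta_rot":[0,0,0]},
    {"gripper":64,"travel":[0,0,0],"delta_rot":[0,0,0]},
    {"gripper":64,"travel":[0,0,0],"delta_rot":[0,0,0]},
  ],
)

```text
clock: 36.7
position: [0.5278, -0.1222, 0.1594]
tcp_rot: [0.03, 0.967, 0.137, -0.214]
ft_force: [-0.2, -0.2, 0.1]
gripper_width: 0.0643
```

move_arm(
  commands=[
    {"gripper":64,"travel":[0.02,0,0.04],"delta_rot":[0,0,0]},
    {"gripper":64,"travel":[0,0,0],"delta_rot":[0,0,0]},
  ],
)

```text
clock: 36.95
position: [0.5278, -0.1223, 0.1571]
tcp_rot: [0.03, 0.967, 0.137, -0.214]
ft_force: [-0.3, 0.9, 0.2]
gripper_width: 0.0639
```

```bash
python3 pk.py .5281 -.1225 .159 16.3 -25; python3 - <<'E'
from h import *
i,K,E=grab("side"); save("s24.png",i,(290,190,370,250),9)
E
```

```text
t 36.95 pos [ 0.5278 -0.1223  0.1571] toolx 16.1 w 0.0639 F [-0.3  0.9  0.2]
travel(units,cur frame) [-0.01  0.01 -0.04] n>= 0.04  turn [-0.02 -0.01 -0.03]
[ 0.518  0.78  -0.515  1.82   0.551  1.129 -1.601]
```

View pics/s24.png

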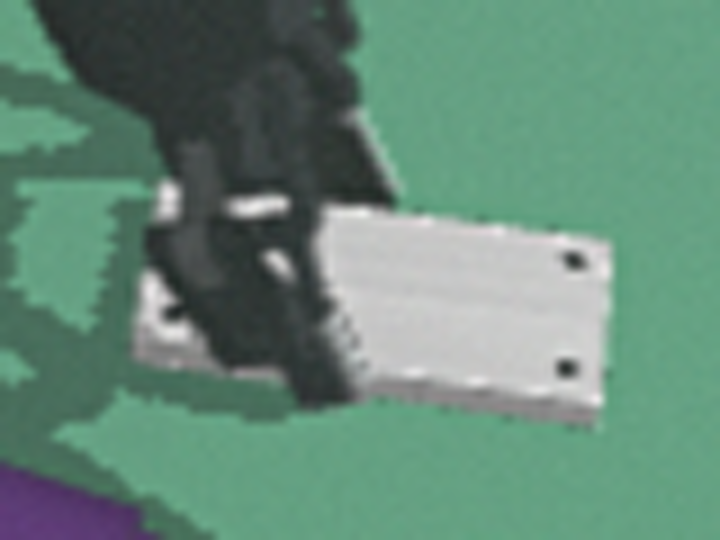

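move_arm(
  commands=[
    {"gripper":61,"travel":[0,0,0],"delta_rot":[0,0,0]},
    {"gripper":58,"travel":[0,0,0],"delta_rot":[0,0,0]},
    {"gripper":50,"travel":[0,0,0],"delta_rot":[0,0,0]},
    {"gripper":50,"travel":[0,0,0],"delta_rot":[0,0,0]},
    {"gripper":50,"travel":[0,0,0],"delta_rot":[0,0,0]},
  ],
  force=80,
)

```text
clock: 37.62
position: [0.5281, -0.1223, 0.158]
tcp_rot: [0.03, 0.967, 0.137, -0.214]
ft_force: [-0.2, 1.1, 12.2]
gripper_width: 0.0576
```

```bash
python3 pk.py .5281 -.1225 .159 16.3 -25
```

```text
t 37.62 pos [ 0.5281 -0.1223  0.158 ] toolx 16.09 w 0.0576 F [-0.2  1.1 12.2]
travel(units,cur frame) [-0.01  0.   -0.02] n>= 0.02  turn [-0.02 -0.01 -0.03]
[ 0.518  0.779 -0.516  1.82   0.551  1.13  -1.601]
```

move_arm(
  commands=[
    {"gripper":50,"travel":[-0.04,0,-0.09],"delta_rot":[0,0,0]},
    {"gripper":50,"travel":[-0.08,0,-0.18],"delta_rot":[0,0,0]},
    {"gripper":50,"travel":[-0.2,0,-0.45],"delta_rot":[0,0,0]},
    {"gripper":50,"travel":[-0.3,0,-0.64],"delta_rot":[0,0,0]},
    {"gripper":50,"travel":[-0.3,0,-0.64],"delta_rot":[0,0,0]},
    {"gripper":50,"travel":[-0.3,0,-0.64],"delta_rot":[0,0,0]},
    {"gripper":50,"travel":[0,0,0],"delta_rot":[0,0,0]},
  ],
)

```text
clock: 38.5
position: [0.5286, -0.1222, 0.3053]
tcp_rot: [0.031, 0.967, 0.136, -0.212]
ft_force: [0.7, -0.4, -2.7]
gripper_width: 0.0573
```

```bash
python3 pk.py .5281 -.1225 .35 16.3 -25; python3 - <<'E'
from h import *
i,K,E=grab("wrist"); save("w25.png",i,None,1.3);np.savez("w25.npz",K=K,E=E)
i,K,E=grab("side"); save("s25.png",i,(250,100,410,265),3.6)
E
```

```text
t 38.5 pos [ 0.5286 -0.1222  0.3053] toolx 16.05 w 0.0573 F [ 0.7 -0.4 -2.7]
travel(units,cur frame) [-0.39  0.   -0.81] n>= 0.81  turn [-0.01 -0.04 -0.04]
[ 0.58   0.558 -0.596  1.776  0.426  1.355 -1.488]
```

View pics/w25.png

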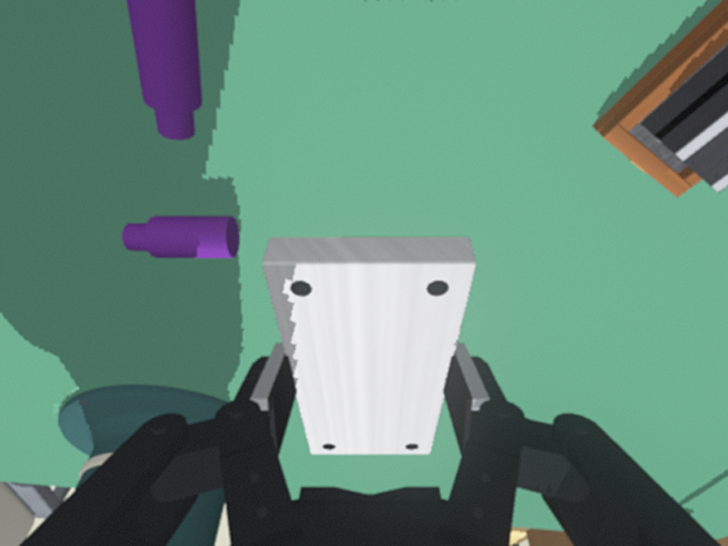

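View pics/s25.png

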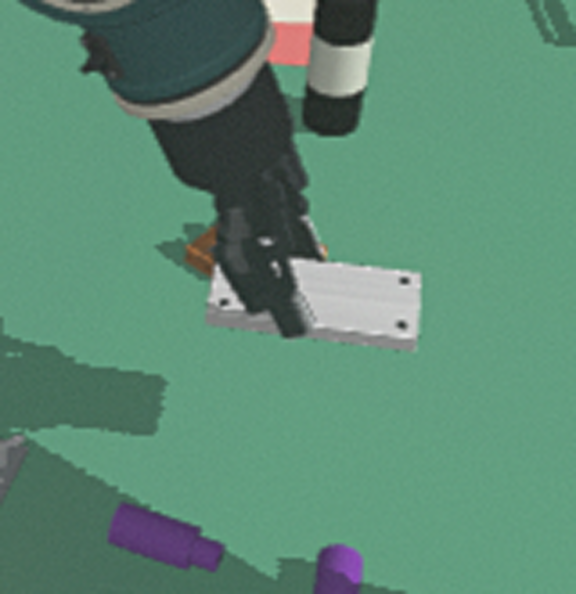

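```bash
cat > /tmp/a.py <<'E'
from h import *
c=cams.camera("wrist"); K=c["mtx"]; T=c["T_tool_cam"]
def up(p,f): return (np.array(p,float)+.5)/f-.5
img=up([(263,263),(475,263),(430,455),(311,455),(270,238),(470,237)],1.3)
# plate frame: x toward tool +x (far/top of image), y: plate y
obj=np.array([[.065,.03,.012],[.065,-.03,.012],[-.065,-.03,.012],[-.065,.03,.012],[.065,.03,0],[.065,-.03,0]])
ok,rv,tv=cv2.solvePnP(obj,img,K,None)
e=cv2.projectPoints(obj,rv,tv,K,None)[0][:,0]-img; print("res",e.round(1).tolist())
F=np.diag([1,-1,-1.]); Rc=F@cv2.Rodrigues(rv)[0]; tc=F@tv[:,0]
Rp=T[:3,:3]@Rc; tp=T[:3,:3]@tc+T[:3,3]
print("pnp tool-plate t",tp.round(4)); print(Rp.round(3)); print("pitch",np.degrees(np.arctan2(Rp[2,0],Rp[0,0])))
# from grasp
a=np.radians(-25);Rz=R.from_euler('z',np.radians(16.1)).as_matrix()
X=np.array([np.cos(a),0,np.sin(a)]);Z=np.array([np.sin(a),0,-np.cos(a)]);RT=Rz@np.c_[X,np.cross(Z,X),Z]
print("grasp est", (RT.T@(np.array([.4546,-.144,0])-np.array([.5281,-.1223,.158]))).round(4)); print((RT.T@Rz).round(3))
E
python3 /tmp/a.py
```

```text
res [[-0.2, 0.5], [0.8, 0.3], [0.1, 0.1], [0.0, -0.0], [0.4, -0.7], [-1.1, -0.2]]
pnp tool-plate t [-0.004   0.0002  0.1765]
[[ 0.909 -0.003 -0.416]
 [-0.004 -1.    -0.001]
 [-0.416  0.003 -0.909]]
pitch -24.58106637847536
grasp est [-0.0027  0.0005  0.1756]
[[ 0.906 -0.    -0.423]
 [ 0.    -1.     0.   ]
 [-0.423 -0.    -0.906]]
```

```bash
cat > rk.py <<'E'
from h import *
import plan,sys
PS=np.radians(6.5); RK=np.array([.672,-.0123,0.])
Rz=R.from_euler('z',PS).as_matrix(); q=np.sqrt(.5)
b=np.radians(-24.8)
Rp=np.array([[np.cos(b),0,np.sin(b)],[0,-1,0],[np.sin(b),0,-np.cos(b)]]); tp=np.array([-.0033,.0003,.176])
Rpl=Rz@np.array([[q,0,-q],[0,1,0],[q,0,q]]); RT=Rpl@Rp.T
def tcp(up_,off,y=0):
    c=np.array([.001,y,.075])+np.array([-q,0,q])*off+np.array([q,0,q])*up_
    return RK+Rz@c-RT@tp
def state():
    s=env.sense(); R0=rot(s["tcp_rot"]); c=s["position"]+R0@tp; P=R0@Rp
    l=Rz.T@(c-RK)-[.001,0,.075]
    print("plate: up %.1f off %.1f y %.1f mm"%tuple(1e3*np.array([l@[q,0,q],l@[-q,0,q],l[1]])),"slope %.1f yaw %.1f"%(np.degrees(np.arcsin(P[2,0])),np.degrees(np.arctan2(P[1,0],P[0,0]))),"joints",s["joint_pos"].round(2))
    # motion units per 10mm along normal-in, upslope
    print("tool units per 1mm: into rods",(R0.T@Rz@np.array([q,0,-q])*.02).round(4)," downslope",(R0.T@Rz@np.array([-q,0,-q])*.02).round(4)," +y",(R0.T@Rz@np.array([0,1,0])*.02).round(4))
if __name__=="__main__":
    a=[float(v) for v in sys.argv[1:]]
    print("target",tcp(*a).round(4)); plan.go(tcp(*a),Rt=RT); state()
E
python3 rk.py .006 .08
```

```text
target [ 0.5637 -0.0243  0.3021]
t 38.65 pos [ 0.5279 -0.1224  0.302 ] toolx 16.11 w 0.0578 F [ 0.1 -0.7 -2.8]
travel(units,cur frame) [ 1.12 -1.69 -0.52] n>= 1.69  turn [0.06 7.52 1.64]
plate: up -116.0 off 213.4 y -106.0 mm slope -0.2 yaw 16.1 joints [ 0.58  0.56 -0.59  1.78  0.43  1.35 -1.49]
tool units per 1mm: into rods [0.0186 0.0024 0.0069]  downslope [-0.0067 -0.0023  0.0187]  +y [ 0.003  -0.0197 -0.0014]
```

move_arm(
  commands=[
    {"gripper":50,"travel":[-0.15,0,-0.35],"delta_rot":[0,0.9,0]},
    {"gripper":50,"travel":[-0.1,0,-0.35],"delta_rot":[0,0.9,0]},
    {"gripper":50,"travel":[0,0,0],"delta_rot":[0,0.9,0]},
    {"gripper":50,"travel":[0,0,0],"delta_rot":[0,0.9,0]},
    {"gripper":50,"travel":[0,0,0],"delta_rot":[0,0.9,0]},
    {"gripper":50,"travel":[0,0,0],"delta_rot":[0,0.9,0]},
    {"gripper":50,"travel":[0,0,0],"delta_rot":[0,0.9,0]},
    {"gripper":50,"travel":[0,0,0],"delta_rot":[0,0.9,0]},
    {"gripper":50,"travel":[0,0,0],"delta_rot":[0,0.3,0]},
    {"gripper":50,"travel":[0,0,0],"delta_rot":[0,0,0]},
  ],
)

```text
clock: 39.9
position: [0.5296, -0.1221, 0.3392]
tcp_rot: [-0.025, 0.975, 0.137, 0.171]
ft_force: [-0.6, 0.4, -2.6]
gripper_width: 0.0573
```

```bash
python3 rk.py .006 .08
```

```text
target [ 0.5637 -0.0243  0.3021]
t 39.9 pos [ 0.5296 -0.1221  0.3392] toolx 16.02 w 0.0573 F [-0.6  0.4 -2.6]
travel(units,cur frame) [ 0.87 -1.69  1.11] n>= 1.69  turn [-0.57  0.05  1.49]
plate: up -0.9 off 138.9 y -83.4 mm slope 44.7 yaw 16.0 joints [ 0.86  0.39 -0.78  1.96  0.22  0.59 -1.29]
tool units per 1mm: into rods [0.0083 0.0024 0.018 ]  downslope [-0.0179 -0.0023  0.0085]  +y [ 0.0031 -0.0197  0.0012]
```

move_arm(
  commands=[
    {"gripper":50,"travel":[0.2,-0.5,0],"delta_rot":[-0.19,0,0.5]},
    {"gripper":50,"travel":[0.2,-0.5,0],"delta_rot":[-0.19,0,0.5]},
    {"gripper":50,"travel":[0.2,-0.5,0.2],"delta_rot":[-0.19,0,0.49]},
    {"gripper":50,"travel":[0,0,0],"delta_rot":[0,0,0]},
    {"gripper":50,"travel":[0,0,0],"delta_rot":[0,0,0]},
  ],
)

```text
clock: 40.52
position: [0.544, -0.0421, 0.3405]
tcp_rot: [-0.009, 0.983, 0.056, 0.173]
ft_force: [-0.0, -0.2, -2.0]
gripper_width: 0.0571
```

```bash
python3 rk.py .006 .06
```

```text
target [ 0.5777 -0.0227  0.288 ]
t 40.52 pos [ 0.544  -0.0421  0.3405] toolx 6.59 w 0.0571 F [-0.  -0.2 -2. ]
travel(units,cur frame) [ 0.31 -0.31  1.23] n>= 1.23  turn [0.01 0.04 0.01]
plate: up 17.2 off 122.7 y -15.6 mm slope 44.8 yaw 6.7 joints [ 0.58  0.35 -0.64  1.97  0.33  0.56 -1.71]
tool units per 1mm: into rods [ 0.0085 -0.      0.0181]  downslope [-0.0181 -0.      0.0085]  +y [ 0.   -0.02 -0.  ]
```

move_arm(
  commands=[
    {"gripper":50,"travel":[0.1,-0.15,0.3],"delta_rot":[0,0.04,0]},
    {"gripper":50,"travel":[0.1,-0.16,0.4],"delta_rot":[0,0,0]},
    {"gripper":50,"travel":[0.11,0,0.53],"delta_rot":[0,0,0]},
    {"gripper":50,"travel":[0,0,0],"delta_rot":[0,0,0]},
    {"gripper":50,"travel":[0,0,0],"delta_rot":[0,0,0]},
  ],
)

```text
clock: 41.15
position: [0.5776, -0.0232, 0.2888]
tcp_rot: [-0.009, 0.983, 0.056, 0.176]
ft_force: [-0.6, 0.2, -2.6]
gripper_width: 0.0576
```

```bash
python3 rk.py .006 .03; python3 - <<'E'
from h import *
i,K,E=grab("side"); save("s26.png",i,(160,150,290,290),4.2)
i,K,E=grab("scene"); save("c26.png",i,(265,175,405,285),5.5)
i,K,E=grab("wrist"); save("w26.png",i,None,1.3)
E
```

```text
target [ 0.5988 -0.0203  0.2668]
t 41.15 pos [ 0.5776 -0.0232  0.2888] toolx 6.51 w 0.0576 F [-0.6  0.2 -2.6]
travel(units,cur frame) [ 0.25 -0.01  0.56] n>= 0.56  turn [ 0.02 -0.01  0.  ]
plate: up 6.7 off 60.6 y -0.8 mm slope 45.1 yaw 6.6 joints [ 0.44  0.47 -0.55  1.94  0.45  0.48 -1.85]
tool units per 1mm: into rods [ 0.0084 -0.      0.0182]  downslope [-0.0182 -0.      0.0084]  +y [ 0.   -0.02 -0.  ]
```

View pics/s26.png

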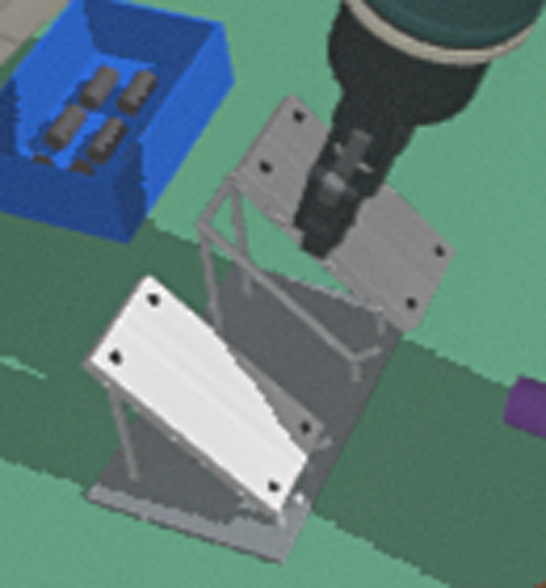

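View pics/c26.png

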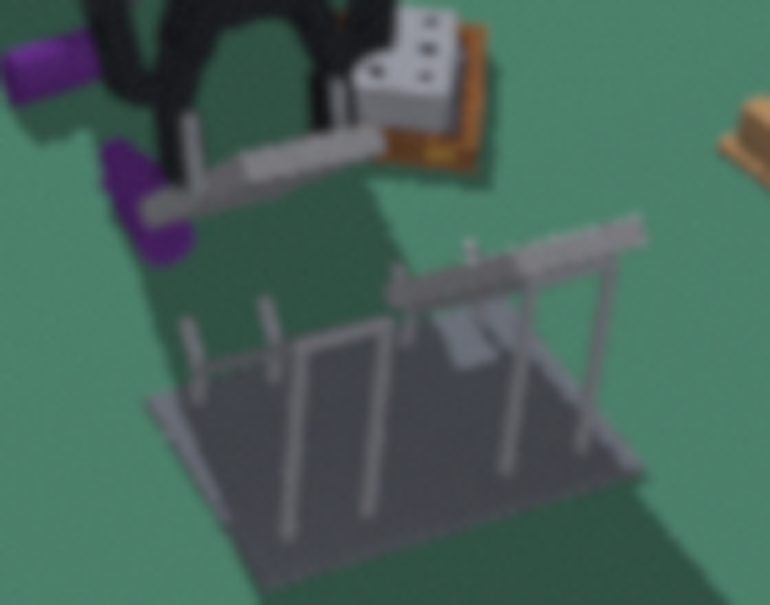

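View pics/w26.png

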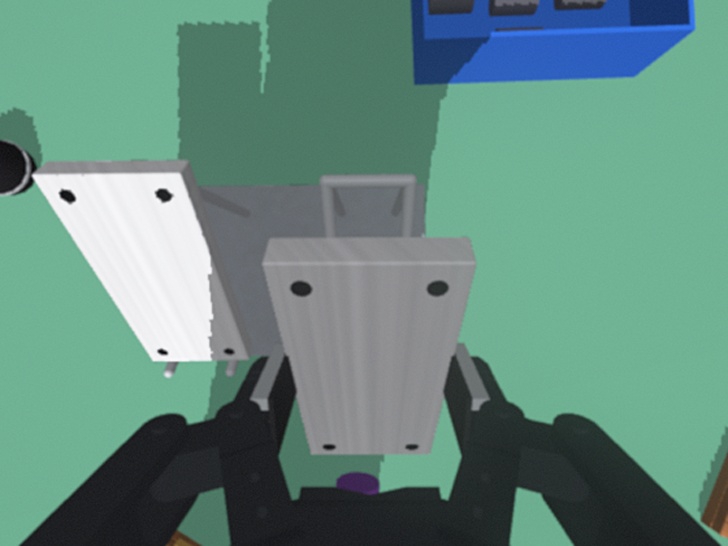

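move_arm(
  commands=[
    {"gripper":50,"travel":[0.13,-0.02,0.27],"delta_rot":[0,0,0]},
    {"gripper":50,"travel":[0.13,0,0.27],"delta_rot":[0,0,0]},
    {"gripper":50,"travel":[0.12,0,0.25],"delta_rot":[0,0,0]},
    {"gripper":50,"travel":[0,0,0],"delta_rot":[0,0,0]},
    {"gripper":50,"travel":[0,0,0],"delta_rot":[0,0,0]},
  ],
)

```text
clock: 41.92
position: [0.609, -0.0179, 0.2578]
tcp_rot: [-0.009, 0.983, 0.056, 0.176]
ft_force: [0.5, -0.2, -3.4]
gripper_width: 0.0575
```

```bash
python3 rk.py .006 .005; python3 - <<'E'
from h import *
i,K,E=grab("side"); save("s27.png",i,(160,170,270,280),5.3)
i,K,E=grab("scene"); save("c27.png",i,(275,195,395,285),6)
E
```

```text
target [ 0.6164 -0.0183  0.2491]
t 41.92 pos [ 0.609  -0.0179  0.2578] toolx 6.56 w 0.0575 F [ 0.5 -0.2 -3.4]
travel(units,cur frame) [0.08 0.02 0.21] n>= 0.21  turn [ 0.01 -0.01  0.01]
plate: up 7.1 off 16.2 y 1.0 mm slope 45.1 yaw 6.6 joints [ 0.37  0.55 -0.49  1.88  0.51  0.46 -1.89]
tool units per 1mm: into rods [ 0.0084 -0.      0.0182]  downslope [-0.0182 -0.      0.0084]  +y [ 0.   -0.02 -0.  ]
```

View pics/s27.png

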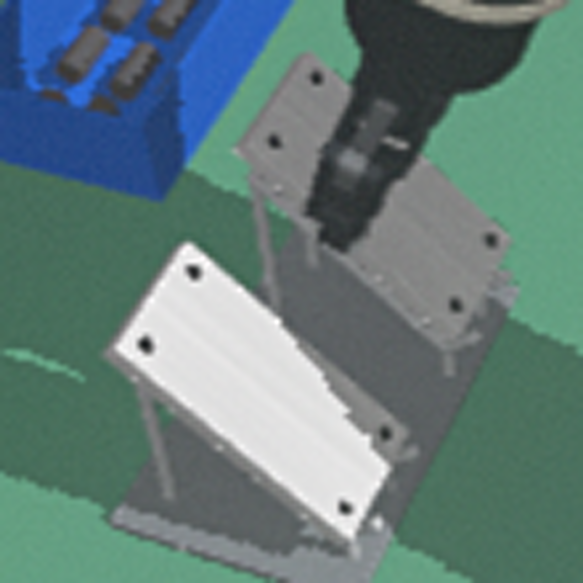

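View pics/c27.png

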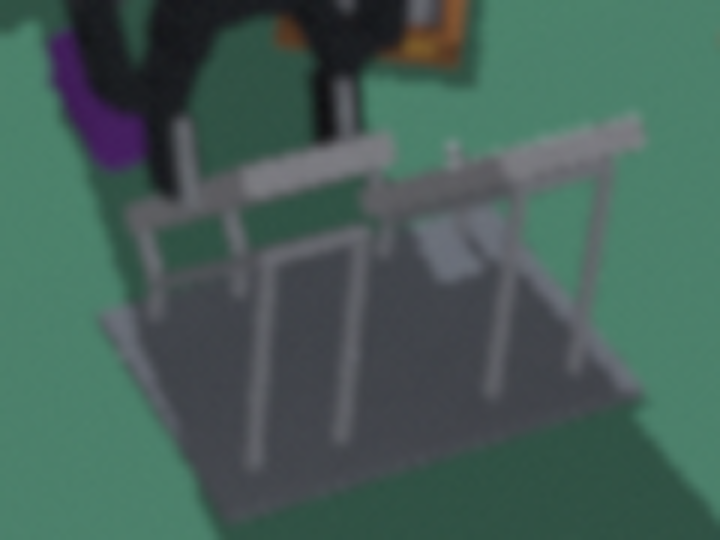

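move_arm(
  commands=[
    {"gripper":50,"travel":[0.05,0.01,0.11],"delta_rot":[0,0,0]},
    {"gripper":50,"travel":[0.05,0,0.11],"delta_rot":[0,0,0]},
    {"gripper":50,"travel":[0,0,0],"delta_rot":[0,0,0]},
    {"gripper":50,"travel":[0,0,0],"delta_rot":[0,0,0]},
  ],
)

```text
clock: 42.52
position: [0.6175, -0.0176, 0.2492]
tcp_rot: [-0.009, 0.983, 0.056, 0.176]
ft_force: [0.1, 0.0, -2.0]
gripper_width: 0.0575
```

move_arm(
  commands=[
    {"gripper":50,"travel":[0.01,0,0.03],"delta_rot":[0,0,0]},
    {"gripper":50,"travel":[0,0,0],"delta_rot":[0,0,0]},
  ],
)

```text
clock: 42.78
position: [0.6185, -0.0175, 0.248]
tcp_rot: [-0.009, 0.983, 0.056, 0.176]
ft_force: [0.5, -0.3, -2.4]
gripper_width: 0.0572
```

```bash
python3 rk.py .006 .0
```

```text
target [ 0.6199 -0.0179  0.2456]
t 42.77 pos [ 0.6185 -0.0175  0.248 ] toolx 6.54 w 0.0572 F [ 0.5 -0.3 -2.4]
travel(units,cur frame) [0.01 0.01 0.06] n>= 0.06  turn [ 0.01 -0.01  0.01]
plate: up 7.1 off 2.5 y 0.3 mm slope 45.1 yaw 6.6 joints [ 0.35  0.58 -0.47  1.86  0.52  0.45 -1.9 ]
tool units per 1mm: into rods [ 0.0084 -0.      0.0182]  downslope [-0.0182 -0.      0.0084]  +y [ 0.   -0.02 -0.  ]
```

move_arm(
  commands=[
    {"gripper":50,"travel":[0.01,0,0.03],"delta_rot":[0,0,0]},
    {"gripper":50,"travel":[0,0,0],"delta_rot":[0,0,0]},
  ],
)

```text
clock: 43.02
position: [0.6195, -0.0174, 0.2467]
tcp_rot: [-0.009, 0.983, 0.056, 0.176]
ft_force: [-0.4, -0.1, -2.4]
gripper_width: 0.0575
```

```bash
python3 rk.py .006 .0
```

```text
target [ 0.6199 -0.0179  0.2456]
t 43.02 pos [ 0.6195 -0.0174  0.2467] toolx 6.55 w 0.0575 F [-0.4 -0.1 -2.4]
travel(units,cur frame) [-0.    0.01  0.02] n>= 0.02  turn [ 0.01 -0.01  0.01]
plate: up 6.9 off 0.9 y 0.3 mm slope 45.1 yaw 6.6 joints [ 0.35  0.58 -0.47  1.85  0.52  0.45 -1.9 ]
tool units per 1mm: into rods [ 0.0084 -0.      0.0182]  downslope [-0.0182 -0.      0.0084]  +y [ 0.   -0.02 -0.  ]
```

move_arm(
  commands=[
    {"gripper":50,"travel":[0.01,0,0.02],"delta_rot":[0,0,0]},
    {"gripper":50,"travel":[0,0,0],"delta_rot":[0,0,0]},
  ],
)

```text
clock: 43.28
position: [0.6203, -0.0173, 0.246]
tcp_rot: [-0.009, 0.983, 0.056, 0.176]
ft_force: [0.5, 0.8, -2.5]
gripper_width: 0.0572
```

```bash
python3 rk.py .006 .0
```

```text
target [ 0.6199 -0.0179  0.2456]
t 43.27 pos [ 0.6203 -0.0173  0.246 ] toolx 6.54 w 0.0572 F [ 0.5  0.8 -2.5]
travel(units,cur frame) [-0.01  0.01  0.  ] n>= 0.01  turn [ 0.01 -0.01  0.01]
plate: up 6.9 off -0.2 y 0.3 mm slope 45.1 yaw 6.6 joints [ 0.35  0.59 -0.47  1.85  0.52  0.45 -1.9 ]
tool units per 1mm: into rods [ 0.0084 -0.      0.0182]  downslope [-0.0182 -0.      0.0084]  +y [ 0.   -0.02 -0.  ]
```

Not touching yet, so I'll keep going in 1 mm steps.

move_arm(
  commands=[
    {"gripper":50,"travel":[0.01,0,0.02],"delta_rot":[0,0,0]},
    {"gripper":50,"travel":[0,0,0],"delta_rot":[0,0,0]},
  ],
)

```text
clock: 43.52
position: [0.6212, -0.0172, 0.2452]
tcp_rot: [-0.009, 0.983, 0.056, 0.176]
ft_force: [0.6, -0.4, -3.0]
gripper_width: 0.0573
```

move_arm(
  commands=[
    {"gripper":50,"travel":[0.01,0,0.02],"delta_rot":[0,0,0]},
    {"gripper":50,"travel":[0,0,0],"delta_rot":[0,0,0]},
  ],
)

```text
clock: 43.78
position: [0.6216, -0.0171, 0.245]
tcp_rot: [-0.009, 0.983, 0.056, 0.176]
ft_force: [-13.3, -1.9, 12.7]
gripper_width: 0.0576
```

```bash
python3 rk.py .006 .0; python3 - <<'E'
from h import *
i,K,E=grab("side"); save("s28.png",i,(160,170,270,280),5.3)
E
```

```text
target [ 0.6199 -0.0179  0.2456]
t 43.77 pos [ 0.6216 -0.0171  0.245 ] toolx 6.56 w 0.0576 F [-13.3  -1.9  12.7]
travel(units,cur frame) [-0.03  0.01 -0.02] n>= 0.03  turn [ 0.02 -0.01  0.01]
plate: up 7.0 off -1.7 y 0.3 mm slope 45.0 yaw 6.6 joints [ 0.35  0.59 -0.47  1.85  0.53  0.45 -1.9 ]
tool units per 1mm: into rods [ 0.0084 -0.      0.0182]  downslope [-0.0182 -0.      0.0084]  +y [ 0.   -0.02 -0.  ]
```

View pics/s28.png

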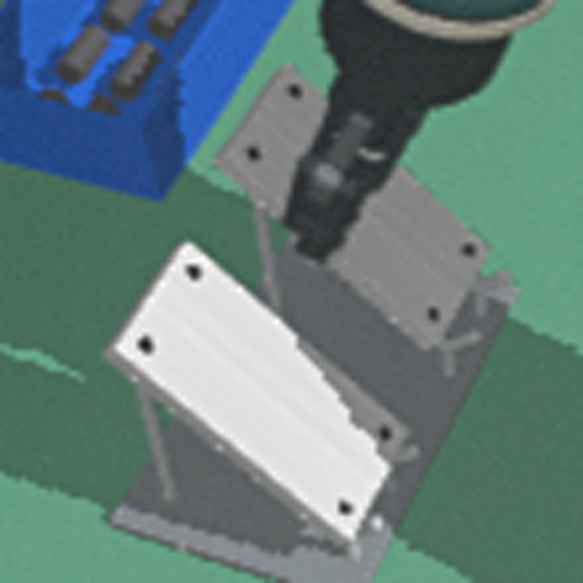

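move_arm(
  commands=[
    {"gripper":50,"travel":[-0.01,0,-0.01],"delta_rot":[0,0,0]},
    {"gripper":50,"travel":[-0.04,0,0.02],"delta_rot":[0,0,0]},
    {"gripper":50,"travel":[-0.03,0,0.01],"delta_rot":[0,0,0]},
    {"gripper":50,"travel":[0,0,0],"delta_rot":[0,0,0]},
  ],
)

```text
clock: 44.32
position: [0.6186, -0.0175, 0.2423]
tcp_rot: [-0.009, 0.983, 0.056, 0.176]
ft_force: [-3.0, -1.0, 4.8]
gripper_width: 0.0573
```

```bash
python3 rk.py .0 -.0015
```

```text
target [ 0.6167 -0.0183  0.2403]
t 44.33 pos [ 0.6186 -0.0175  0.2423] toolx 6.55 w 0.0573 F [-3.  -1.   4.8]
travel(units,cur frame) [-0.05  0.01  0.02] n>= 0.05  turn [ 0.01 -0.02  0.01]
plate: up 3.1 off -1.6 y 0.3 mm slope 45.1 yaw 6.6 joints [ 0.35  0.59 -0.47  1.86  0.53  0.44 -1.91]
tool units per 1mm: into rods [ 0.0084 -0.      0.0182]  downslope [-0.0182 -0.      0.0084]  +y [ 0.   -0.02 -0.  ]
```

move_arm(
  commands=[
    {"gripper":50,"travel":[-0.02,0,0.01],"delta_rot":[0,0,0]},
    {"gripper":50,"travel":[0,0,0],"delta_rot":[0,0,0]},
  ],
)

```text
clock: 44.58
position: [0.618, -0.0176, 0.2418]
tcp_rot: [-0.009, 0.983, 0.056, 0.176]
ft_force: [-2.0, 0.2, 7.1]
gripper_width: 0.0575
```

move_arm(
  commands=[
    {"gripper":50,"travel":[-0.02,0,0.01],"delta_rot":[0,0,0]},
    {"gripper":50,"travel":[0,0,0],"delta_rot":[0,0,0]},
  ],
)

```text
clock: 44.82
position: [0.6173, -0.0176, 0.241]
tcp_rot: [-0.009, 0.983, 0.056, 0.176]
ft_force: [-3.0, -0.6, 8.0]
gripper_width: 0.0568
```

```bash
python3 rk.py .0 -.0015
```

```text
target [ 0.6167 -0.0183  0.2403]
t 44.83 pos [ 0.6173 -0.0176  0.241 ] toolx 6.55 w 0.0568 F [-3.  -0.6  8. ]
travel(units,cur frame) [-0.02  0.01  0.01] n>= 0.02  turn [ 0.01 -0.03  0.01]
plate: up 1.5 off -1.6 y 0.3 mm slope 45.2 yaw 6.6 joints [ 0.35  0.59 -0.46  1.86  0.53  0.43 -1.91]
tool units per 1mm: into rods [ 0.0083 -0.      0.0182]  downslope [-0.0182 -0.      0.0083]  +y [ 0.   -0.02 -0.  ]
```

move_arm(
  commands=[
    {"gripper":50,"travel":[-0.02,0,0.01],"delta_rot":[0,0,0]},
    {"gripper":50,"travel":[0,0,0],"delta_rot":[0,0,0]},
  ],
)

```text
clock: 45.08
position: [0.6166, -0.0177, 0.2403]
tcp_rot: [-0.009, 0.983, 0.056, 0.177]
ft_force: [-3.7, -0.9, 9.6]
gripper_width: 0.0575
```

move_arm(
  commands=[
    {"gripper":50,"travel":[-0.02,0,0.01],"delta_rot":[0,0,0]},
    {"gripper":50,"travel":[0,0,0],"delta_rot":[0,0,0]},
  ],
)

```text
clock: 45.32
position: [0.6159, -0.0178, 0.2397]
tcp_rot: [-0.009, 0.983, 0.056, 0.177]
ft_force: [-3.4, 0.0, 11.1]
gripper_width: 0.057
```

```bash
python3 rk.py .0 -.0015; python3 - <<'E'
from h import *
i,K,E=grab("side"); save("s29.png",i,(200,200,270,260),9)
E
```

```text
target [ 0.6167 -0.0183  0.2403]
t 45.33 pos [ 0.6159 -0.0178  0.2397] toolx 6.55 w 0.057 F [-3.4  0.  11.1]
travel(units,cur frame) [ 0.02  0.01 -0.01] n>= 0.02  turn [ 0.01 -0.03  0.01]
plate: up -0.4 off -1.7 y 0.3 mm slope 45.2 yaw 6.6 joints [ 0.34  0.59 -0.46  1.87  0.53  0.43 -1.91]
tool units per 1mm: into rods [ 0.0083 -0.      0.0182]  downslope [-0.0182 -0.      0.0083]  +y [ 0.   -0.02 -0.  ]
```

View pics/s29.png

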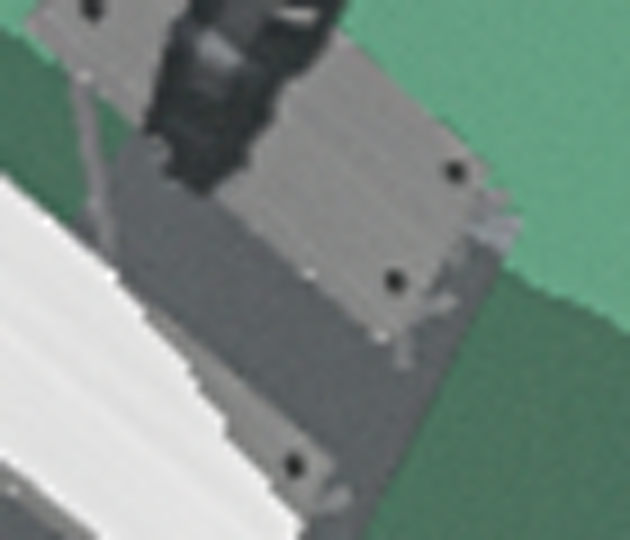

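move_arm(
  commands=[
    {"gripper":50,"travel":[-0.02,0,0.01],"delta_rot":[0,0,0]},
    {"gripper":50,"travel":[0,0,0],"delta_rot":[0,0,0]},
  ],
)

```text
clock: 45.62
position: [0.6156, -0.0178, 0.2395]
tcp_rot: [-0.009, 0.982, 0.056, 0.178]
ft_force: [-3.5, -0.0, 15.5]
gripper_width: 0.0575
```

```bash
python3 rk.py .0 -.0015
```

```text
target [ 0.6167 -0.0183  0.2403]
t 45.62 pos [ 0.6156 -0.0178  0.2395] toolx 6.56 w 0.0575 F [-3.5 -0.  15.5]
travel(units,cur frame) [ 0.02  0.01 -0.01] n>= 0.02  turn [ 0.01 -0.05  0.01]
plate: up -0.5 off -1.7 y 0.3 mm slope 45.3 yaw 6.6 joints [ 0.34  0.59 -0.46  1.87  0.53  0.42 -1.91]
tool units per 1mm: into rods [ 0.0083 -0.      0.0182]  downslope [-0.0182 -0.      0.0083]  +y [ 0.   -0.02 -0.  ]
```

Contact with the stops: the last step stalled and the force rose. Releasing gently.

move_arm(
  commands=[
    {"gripper":57,"travel":[0,0,0],"delta_rot":[0,0,0]},
    {"gripper":59,"travel":[0,0,0],"delta_rot":[0,0,0]},
    {"gripper":61,"travel":[0,0,0],"delta_rot":[0,0,0]},
    {"gripper":64,"travel":[0,0,0],"delta_rot":[0,0,0]},
    {"gripper":68,"travel":[0,0,0],"delta_rot":[0,0,0]},
    {"gripper":70,"travel":[0,0,0],"delta_rot":[0,0,0]},
  ],
  force=40,
)

```text
clock: 46.38
position: [0.6147, -0.018, 0.238]
tcp_rot: [-0.009, 0.983, 0.056, 0.176]
ft_force: [-0.1, 0.1, -0.3]
gripper_width: 0.0702
```

```bash
python3 rk.py .0 -.0015; python3 - <<'E'
from h import *
i,K,E=grab("side"); save("s30.png",i,(160,170,270,280),5.3)
i,K,E=grab("wrist"); save("w30.png",i,None,1.3)
E
```

```text
target [ 0.6167 -0.0183  0.2403]
t 46.38 pos [ 0.6147 -0.018   0.238 ] toolx 6.54 w 0.0702 F [-0.1  0.1 -0.3]
travel(units,cur frame) [ 0.05  0.01 -0.03] n>= 0.05  turn [ 0.01 -0.01  0.01]
plate: up -2.8 off -1.8 y 0.3 mm slope 45.1 yaw 6.6 joints [ 0.34  0.59 -0.46  1.87  0.53  0.42 -1.91]
tool units per 1mm: into rods [ 0.0084 -0.      0.0182]  downslope [-0.0182 -0.      0.0084]  +y [ 0.   -0.02 -0.  ]
```

View pics/s30.png

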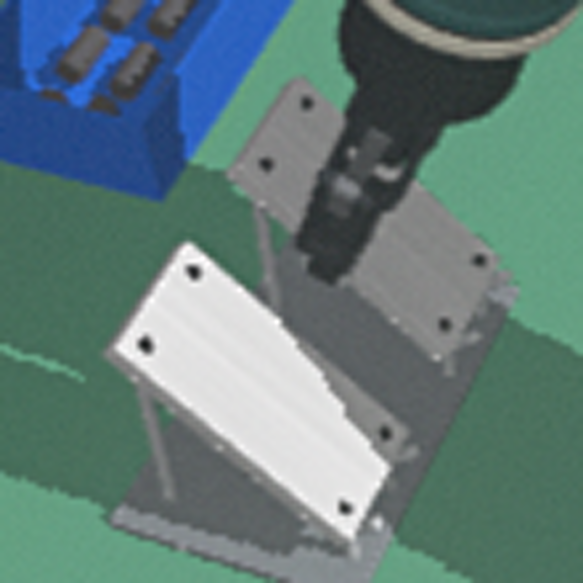

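View pics/w30.png

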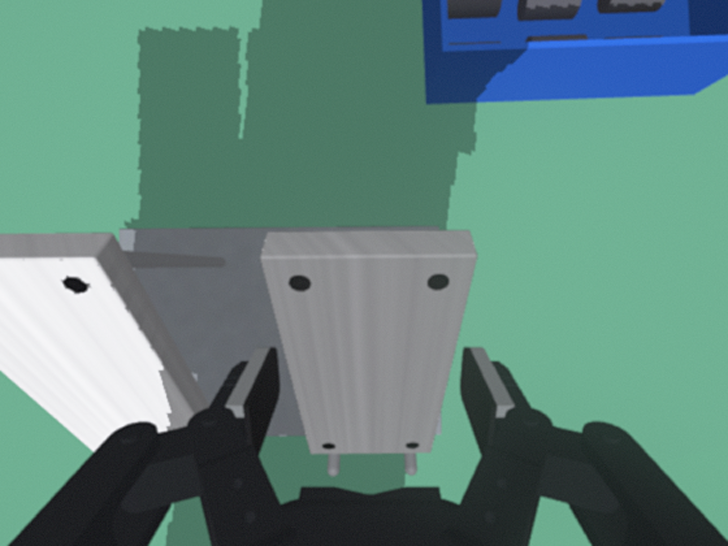

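move_arm(
  commands=[
    {"gripper":72,"travel":[0,0,-0.2],"delta_rot":[0,0,0]},
    {"gripper":72,"travel":[0,0,-0.4],"delta_rot":[0,0,0]},
    {"gripper":72,"travel":[0,0,-0.7],"delta_rot":[0,0,0]},
    {"gripper":72,"travel":[0,0,-0.8],"delta_rot":[0,0,0]},
    {"gripper":72,"travel":[0,0,-0.8],"delta_rot":[0,0,0]},
    {"gripper":72,"travel":[-0.7,0,-0.5],"delta_rot":[0,0,0]},
    {"gripper":72,"travel":[-0.7,0,0],"delta_rot":[0,0,0]},
    {"gripper":72,"travel":[0,0,0],"delta_rot":[0,0,0]},
  ],
)

```text
clock: 47.48
position: [0.4887, -0.0322, 0.3738]
tcp_rot: [-0.008, 0.983, 0.056, 0.176]
ft_force: [0.1, 0.6, 0.3]
gripper_width: 0.0719
```

```bash
python3 - <<'E'
from h import *
s=env.sense(); print(s["clock"],s["position"].round(3),s["ft_force"].round(1))
i,K,E=grab("wrist"); save("w31.png",i,None,1.3)
i,K,E=grab("side"); save("s31.png",i,None,1.4)
i,K,E=grab("scene"); save("c31.png",i,None,1.4); save("c31a.png",i,(275,195,395,285),6)
E
```

```text
47.475 [ 0.489 -0.032  0.374] [0.1 0.6 0.3]
```

View pics/w31.png

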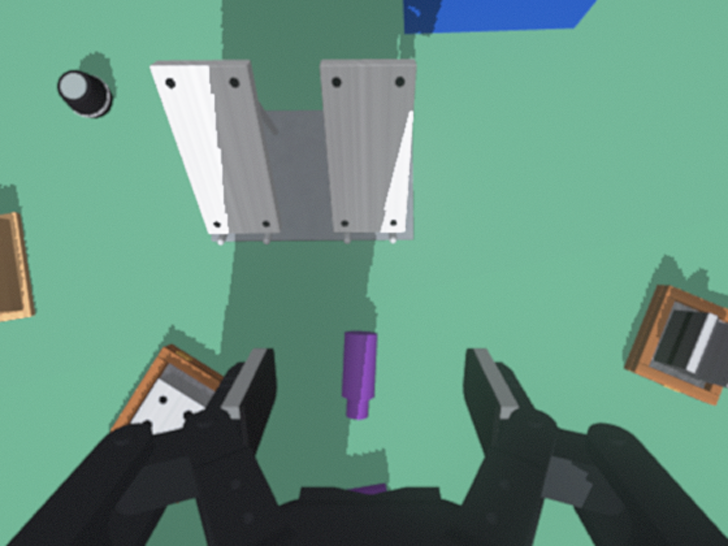

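View pics/s31.png

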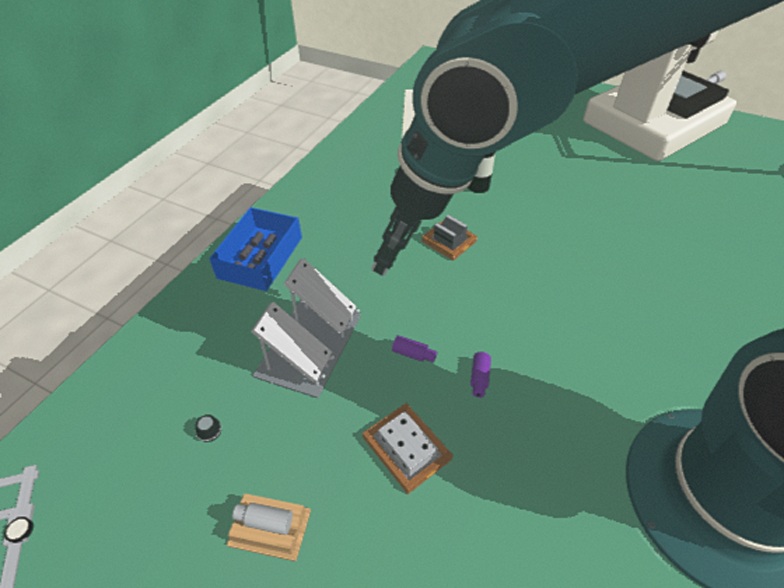

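View pics/c31.png

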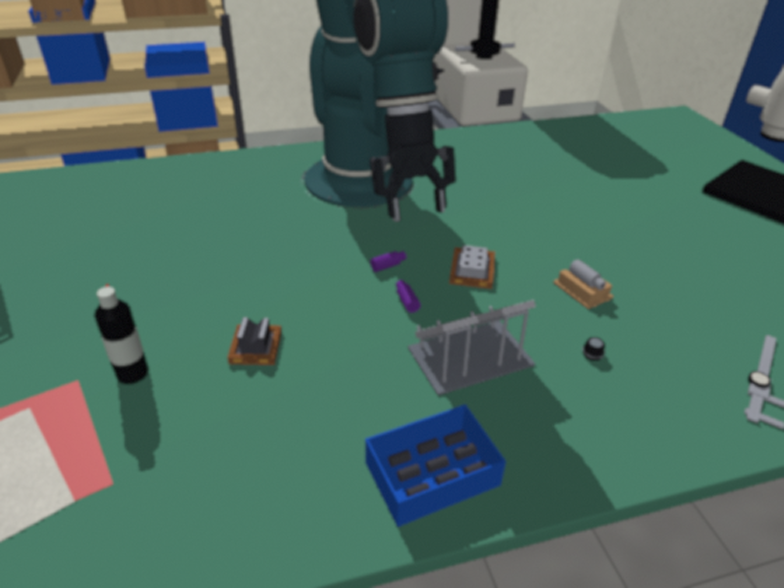

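View pics/c31a.png

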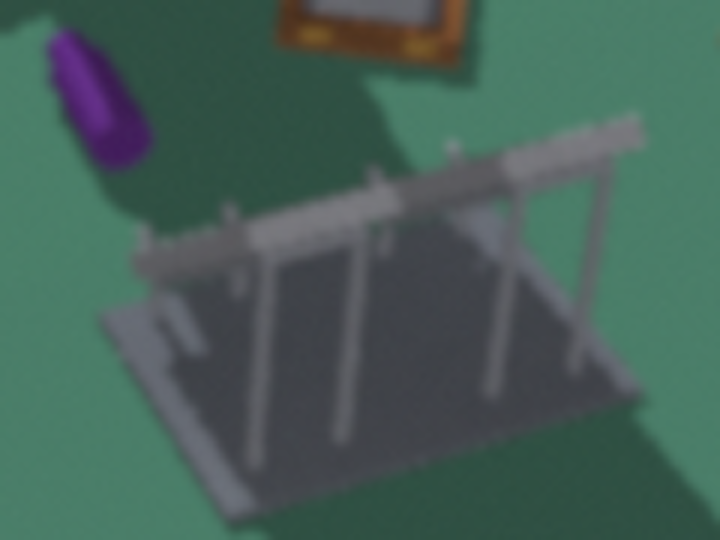

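All four pieces are in place:
- **Plate:** w31 (368,150), seated like its neighbour and behind the stops.
- **Shaft:** s31 (265,517).
- **Holed block:** s31 (407,445).
- **V-block:** s31 (450,235).

The loupe and duster haven't moved, and the arm is clear. Handing in.

```bash
python3 -c "
from cell import env
print(env.close_job())"
```

```text
the job is handed in; nothing more can be done
None
```

I took the stack apart from the top and put all four pieces away, then handed the job in at about 47.7 s of robot time.

- **Shaft:** lying in the groove of its cradle.
- **V-block:** groove up in the smaller case.
- **Holed block:** flat in the larger case.
- **Base plate:** leaning in the empty bay of the rack, foot behind the upturned rod ends, parallel to the plate in the next bay.

The last pictures, from all three cameras, show every piece in place and the arm clear of everything. The duster, the loupe and the purple look-alikes stayed where they were.

Some things did not go as planned:
- **V-block pressed too hard:** I worked out the set-down height about 8 mm too low, so it was briefly pushed into its pocket with about 63 N at the wrist (limit 120 N). I backed off before letting go, and it sits level.
- **Plate grip changed:** a rehearsal with an empty gripper showed joint 6 would reach its limit (0.198 against 0.19) if the plate were held square. I gripped it with the tool leaning 25° instead, which kept joint 6 clear.
- **Rack fit slightly off:** the rack's base did not match the pose I fitted, by about 5 mm. I fitted to the rods and the neighbouring plate instead. The plate then touched the rods about 1.7 mm deeper than that fit predicted, and I felt it make contact with the rods and the stops before releasing it.

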